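# Clamp the whetstone in its holder with the ratchet trigger

## Robot

A 6-joint arm with a two-finger parallel gripper is mounted at the origin on the work surface. World frame = base frame: x ahead of the robot, y to its left, z up, the work surface at z = 0. Lengths are in m, angles in rad, forces in N, time in s.
With the tool pointing down it reaches from about 0.35 to 0.775 m from the base axis. Payload 7.3 kg.
Tool frame: the origin (TCP) lies between the finger pads; the fingertips stand 14 mm ahead of it and the grasp point (between the pads) lies 5 mm behind it; z points along the fingers, y is the direction in which the jaws open and shut (so a half turn about z gives the same grasp; the last joint's range is limited). The gripper opens to 92 mm and grips with 3 to 60 N. Pads are 19 mm wide; open, the fingers measure 130 mm over their backs; the gripper's body (75 mm by 190 mm) begins 47 mm behind the grasp point.
Start: joints at [-1.417, 0.342, 1.524, -0, 1.275, -0.146], TCP at [0.155, -0.502, 0.241] pointing down, gripper open.
Joint ranges: [-2.53, 2.53], [-0.77, 2.02], [0.04, 2.7], [-1, 4.14], [0.28, 2.66], [-3.11, 3.11]. Speed limits (rad/s): [2.57, 2.57, 3.14, 3.14, 3.14, 3.14].

## Interface

Orientations are given as a unit quaternion [w, x, y, z].
In Python, from bench import r gives the robot as it stands. The module is installed in compiled form; this text tells all that it offers.
- The arm moves only by the tool drive_tool, never from a script. Its argument "moves" is a list of rows, each an object of numbers: "dx", "dy", "dz": the shift along the tool's x, y, z in cm; "ax", "ay", "az": the turn, a rotation vector about the tool's x, y, z in rad; "hand": the finger opening in cm, from 0 to 9.18. In form: [{"dx": .., "dy": .., "dz": .., "ax": .., "ay": .., "az": .., "hand": ..}, ...]. A call has exactly 10 rows; each row shifts and turns the pose as measured when the row begins, along the tool's axes as they then stand; what a row does not reach is not made up. A row lasts 1/10 s, in which the tool goes at most 50 mm and 8.59 degrees, less where a joint would pass 70% of its speed; a pose out of reach is approached as far as the arm can. A call with a gripper value outside its range is refused whole. The fingers move at their own pace and stop on an object; "grip_force" is the grip in N (left out, the last holds). Time passes only in rows, so rows that do not move let the fingers close, or fill a call up. It gives the time, the measured TCP pose, the force and the opening at its end, in the units of the state.
- r.state(): the state, without advancing time (a new reading comes with each control period).
- r.camera(name): name is "side" or "top" or "wrist"; returns the picture (480x640x3 uint8, red, green, blue); there is no depth.
- r.calibration(name): a dict with "intrinsics" (3x3 intrinsics, pixels), "k1" (the pictures are not rectified: a ray, as slopes to the right and down, at radius r is drawn at 1 + k1 r^2 times it, then the intrinsics apply), "position" and "orientation" of the camera in the world. Camera axes: x right, y up, looking along -z (the intrinsics and any distortion apply to the point x, -y, -z); pixel columns grow to the right and rows downward; lengths in m; the calibration is good to about 2 mm. A picture is of the moment at which its call begins: read the wrist's pose just before it. calibration takes no time and is no camera call; for the wrist camera it gives the pose at the moment of the call.
- r.hand_in(): hands the job in, once; it reports no verdict.
The state is a dict: "clock": time; "joint_positions": joint angles; "qvel": joint speeds; "effort": joint torques, N m; "ee_pos": TCP position; "tool_rot": TCP orientation; "ft_force": force on the tool from outside, world axes, zero at the start; "moment": the same for the moment, N m; "width": opening from 0.0 (shut) to 1.0 (fully open).
Only numpy, scipy, OpenCV 4.12 (cv2) and the standard library are available. Lean on these libraries where they do the work, as an engineer would, in place of code of your own. Each camera call takes 0.05 s, during which the arm holds its last target. There are 200 camera calls.

## Task

Get the whetstone ready for sharpening: lay it flat on the bed of the holder and slide its end under the lip into the slot until it is fully home, then let go of it. Then squeeze and release the ratchet trigger repeatedly, moving the jaw by the trigger only, until the rubber pad bears on the stone, and squeeze on until the spring pad is pushed in about half way, without crushing it hard against the head. Finish while still holding the trigger squeezed like that, and leave the other kitchen things alone.

Things in the scene. Friction and masses are not known exactly. Their poses are not given: they have to be found in the camera images.
- holder: Whetstone holder, fixed to the table, 86 wide (its x), y=-128 to 272 long, base 12 high. Origin on the table under the fixed grip post; z up, +y is the way the jaw advances. Along +y (mm): black trigger paddle, black grip post at y=0, jaw with pad, flat open bed (top z=12, no side walls), slot at the end.
- whetstone: Loose grey two-layer sharpening stone, a plain flat slab 50 (its x) by 130 (its y) by 25 (z), about 0.36 kg. Origin at the centre of its underside; the two ends are alike. It starts lying flat on the table.
- stone_home (a point): Where the centre of the stone's underside lies when fully home: holder x=0, y=192, z=12, stone's long axis along the holder's y, either way round, its last 20 mm in the slot. Axes as the holder's.
- slot_mouth (a point): Middle of the slot's mouth on the bed, at holder x=0, y=237, z=12. The slot: two cheeks 53 apart, lip from z=40 (28 above the bed) to z=46, 20 deep to the end wall's face at y=257. In front of it low guides (10 high, y=220 to 238) flare to about 66 apart.
- post_top (a point): Middle of the top of the fixed black grip post (32 wide in x, 16 thick in y: y=-8 to 8, top at z=120, clear from z=50 up). It is rigid; the gripper straddles post and paddle from above, closing along the holder's y.
- paddle_top (a point): Middle of the top of the trigger paddle: black plate 32 wide (x), 12 thick, top at z=120, behind the post: at rest y=-52 to -40. It slides up to 22 towards the post. Over both outer faces: 60 at rest, 38 squeezed. Only the paddle moves, so centre the open gripper at holder y=-10, tips about 85 above the table; the rear finger then pushes.
- paddle: The trigger paddle itself (the part to squeeze). Origin is the holder's origin shifted with the trigger travel in y.
- trigger (a joint): Trigger travel in m: 0 released, 0.022 fully squeezed. Its return spring takes 3 N at rest, 6.3 N squeezed. Each squeeze drives the toothed bar by a pawl after 0 to 6 mm of play (tooth pitch 6 mm); on release the trigger springs back, the pawl clicks over the teeth and the bar stays. A full stroke moves the jaw about 18 mm; let it come back fully.
- slide (a joint): Advance of toothed bar and jaw in m, 0 to 0.095; starts at 0 to 0.025. Held only by 3 N friction, so the jaw yields if the trigger is let go while the pad presses harder. A grip of 12 N pumps it freely, 15 N also pushes the pad half way. A hard or quick full squeeze can push the pad solid, so do the last one in small steps.
- bar: The steel toothed bar with the clamp head (44 wide, 30 tall) and pad that it carries; not to be pushed by hand. Its top is below z=45. Origin is the holder's origin shifted with the slide.
- pad: Rubber-faced pad plate 40 by 8 by 22 on two spring plungers ahead of the clamp head. Origin is the holder's origin shifted with slide minus pad_spring.
- pad_face (a point): Centre of the pad's front face, 27 above the table; at holder y = 65 + slide - pad_spring (mm). A stone that is home has its near end at holder y=127.
- pad_spring (a joint): How far the pad is pushed in, m: 0 free, 0.016 solid. The gap between the clamp head and the back of the pad shrinks from 18 to 2 mm. The pad presses with 1 N + 0.6 N per mm: half way (8 mm, gap 10) is about 6 N; pushed solid (over 10.6 N) the spring no longer limits the force.
- saucepan: Aluminium saucepan, 170 across, 75 high, with a long handle; bystander. Origin at the centre of its underside.
- bowl: White melamine bowl, 136 across, 55 high; bystander. Origin at the centre of its underside.
- jar: Small amber glass jar with a lid, 60 across, 85 high; bystander. Origin at the centre of its underside.
- spatula: Silicone spatula lying on the table; bystander.
Mind the look-alikes: they are no part of the job. Of the things shaped like the whetstone, the grey one is meant.

How it is judged:
By the outcome, as a careful person would: the job done as asked, in the order asked, and still so for the second after the job is handed in, while the arm keeps its last pose, push and grip.
It also fails if it takes over 64 s, if anything falls off the work surface, if the arm or the gripper's body presses on something with over 40 N, if the wrist force passes 120 N, or if a joint passes its speed limit or range.

## Working session

There is one attempt and no reset: what is moved stays moved. The work goes in short steps, Python scripts to look and compute and a tool call to move; the robot and the scene stay as the last step left them, time stands still between calls to the robot, and variables do not carry over. Pictures are saved under pics/ and viewed, about 8 in all and at most 12, crops included, and the job is handed in when it is done.

Besides the shell and the picture viewer there is one more tool, called by a JSON object that holds its "method" and its "body", one argument or row to a line. drive_tool: Moves the arm, as the interface text tells. Its arguments: {"type":"object","properties":{"moves":{"type":"array","items":{"type":"object","properties":{"dx":{"type":"number"},"dy":{"type":"number"},"dz":{"type":"number"},"ax":{"type":"number"},"ay":{"type":"number"},"az":{"type":"number"},"hand":{"type":"number"}}}},"grip_force":{"type":"number"}},"required":["moves"]}

```bash
mkdir -p pics; cat > h.py <<'E'
import numpy as np, cv2
from scipy.spatial.transform import Rotation as R
from bench import r
def rot(q): return R.from_quat([q[1],q[2],q[3],q[0]])
def snap(name,fn,crop=None,s=1):
    c=r.calibration(name); im=r.camera(name)
    np.save('pics/'+fn+'.npy',im); np.save('pics/'+fn+'_c.npy',c,allow_pickle=True)
    save(im,fn,crop,s); return im,c
def save(im,fn,crop=None,s=1):
    if crop: im=im[crop[1]:crop[3],crop[0]:crop[2]]
    im=cv2.resize(im,None,fx=s,fy=s,interpolation=cv2.INTER_CUBIC)
    cv2.imwrite('pics/'+fn+'.png',im[:,:,::-1])
def load(fn): return np.load('pics/'+fn+'.npy'),np.load('pics/'+fn+'_c.npy',allow_pickle=True).item()
def px(c,u,v,z):
    K=np.array(c['intrinsics']);k=c['k1']
    d=np.array([(u-K[0,2])/K[0,0],(v-K[1,2])/K[1,1]]);p=d.copy()
    for _ in range(20): p=d/(1+k*(p@p))
    ray=rot(c['orientation']).apply([p[0],-p[1],-1]);o=np.array(c['position'])
    return o+ray*(z-o[2])/ray[2]
def proj(c,P):
    K=np.array(c['intrinsics']);k=c['k1']
    q=rot(c['orientation']).inv().apply(np.atleast_2d(P)-np.array(c['position']))
    s=np.c_[q[:,0]/-q[:,2],-q[:,1]/-q[:,2]];s=s*(1+k*(s**2).sum(1))[:,None]
    return s*[K[0,0],K[1,1]]+[K[0,2],K[1,2]]
E
python3 - <<'E'
from h import *
for n in('top','side'):
    im,c=snap(n,n+'0'); print(n,c)
a=np.hstack([load('top0')[0]]);
print(r.state())
E
```

```text
top {'intrinsics': array([[487.92129767,   0.        , 316.08538768],
       [  0.        , 487.92129767, 235.18311053],
       [  0.        ,   0.        ,   1.        ]]), 'k1': -0.011679179077862695, 'position': array([0.38289359, 0.06816508, 1.23499157]), 'orientation': array([ 0.7119836 ,  0.04285351, -0.03771635, -0.6998717 ])}
side {'intrinsics': array([[447.00481662,   0.        , 318.87661177],
       [  0.        , 447.00481662, 241.08947406],
       [  0.        ,   0.        ,   1.        ]]), 'k1': 0.012017707356477657, 'position': array([-0.01863793,  0.9717502 ,  0.84150517]), 'orientation': array([-0.23844314, -0.11712633,  0.45133355,  0.85189455])}
{'clock': 0.1, 'joint_positions': array([-1.41703286e+00,  3.42648696e-01,  1.52488869e+00,  1.93178944e-05,
        1.27539724e+00, -1.45992757e-01]), 'qvel': array([ 2.69188894e-04,  9.68199577e-05, -3.01140239e-03,  1.38942715e-03,
       -1.24377222e-04,  4.63999997e-04]), 'effort': array([ 1.77400590e-03, -4.32004058e+01, -2.44695050e+01,  7.19782873e-02,
        5.26703009e-02, -5.42052862e-05]), 'ee_pos': array([ 0.15500541, -0.50125265,  0.24012815]), 'tool_rot': array([-6.71014795e-04,  9.88789484e-01,  1.49314790e-01,  6.63161861e-06]), 'ft_force': array([0.18478343, 0.36752626, 0.47943515]), 'moment': array([-0.01277555,  0.02631817,  0.00748393]), 'width': 1.0026412754659495}
```

View pics/top0.png

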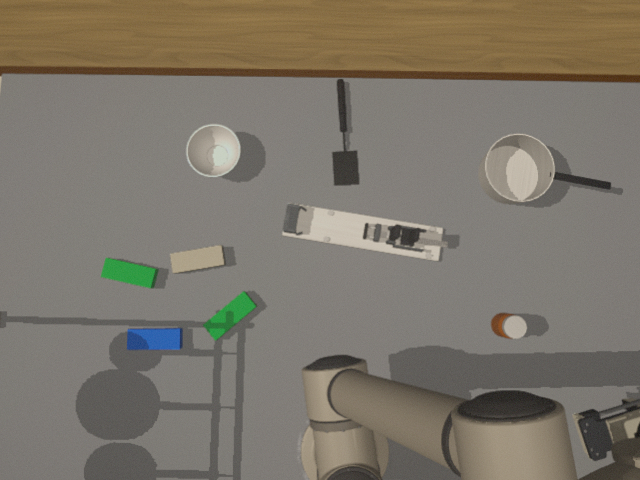

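View pics/side0.png

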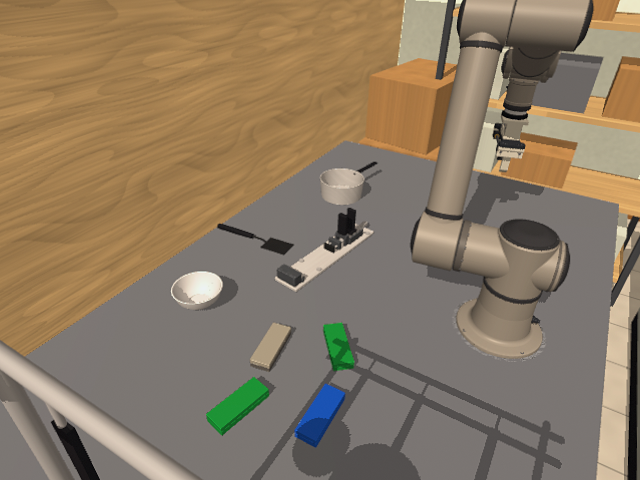

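Top view: candidates for the stone are green (130,273), green (231,315), blue (154,339) and grey-beige (197,259). The slot end of the holder is at (296,219) and its trigger end at (430,240). By colour I choose (197,259), and I'll check it in a close crop.

```bash
python3 - <<'E'
from h import *
t,_=load('top0'); s,_=load('side0')
f=lambda im,c,k:cv2.resize(im[c[1]:c[3],c[0]:c[2]],None,fx=k,fy=k,interpolation=cv2.INTER_CUBIC)
A=f(t,(275,195,455,270),4)[:300,:720]   # 720x300
B=f(t,(160,235,240,285),4.5) #360x225
C=f(s,(240,315,300,375),3.75) #225x225
im=np.zeros((530,720,3),np.uint8); im[:300]=A; im[300:525,:360]=B[:225,:360]; im[300:525,370:595]=C[:225,:225]
save(im,'crop1')
E
```

```text
(no output)
```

View pics/crop1.png

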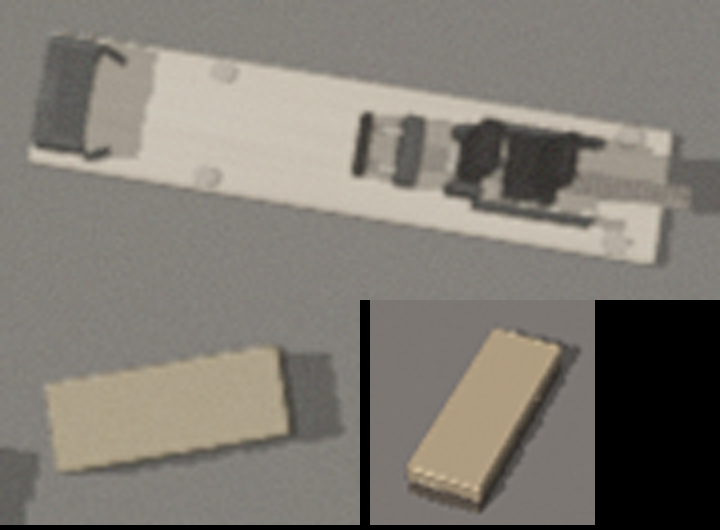

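```bash
python3 - <<'E'
from h import *
t,c=load('top0')
H=np.array([[55,35],[30,160],[658,265],[672,132]])/4+[275,195]
S=np.array([[45,83],[278,47],[290,135],[58,172]])/4.5+[160,235]
h=np.array([px(c,*p,.012) for p in H]); s=np.array([px(c,*p,.025) for p in S])
print(h.round(4)); print(s.round(4))
for n,q in(('h',h),('s',s)): print(n,np.linalg.norm(np.roll(q,-1,0)-q,axis=1).round(4),q.mean(0).round(4))
d=(h[0]+h[1]-h[2]-h[3])[:2]; a=np.arctan2(d[1],d[0]); print('holder +y dir',np.degrees(a))
u=np.array([np.cos(a),np.sin(a)]); print('origin',h.mean(0)[:2]-u*.072)
d=(s[0]+s[3]-s[1]-s[2])[:2]; print('stone dir',np.degrees(np.arctan2(d[1],d[0])))
for p in((197,259),(130,273),(231,315),(154,339),(350,225),(100,200)): print(p,t[p[1]-2:p[1]+3,p[0]-2:p[0]+3].mean((0,1)))
# second: side
t,c=load('side0');print(proj(c,np.r_[h,s]).round(0).tolist())
E
```

```text
[[ 0.6021  0.1492  0.012 ]
 [ 0.5219  0.1631  0.012 ]
 [ 0.4623 -0.232   0.012 ]
 [ 0.5465 -0.2418  0.012 ]]
[[0.4694 0.4415 0.025 ]
 [0.4917 0.3129 0.025 ]
 [0.443  0.3044 0.025 ]
 [0.4204 0.4318 0.025 ]]
h [0.0814 0.3996 0.0847 0.395 ] [ 0.5332 -0.0404  0.012 ]
s [0.1305 0.0494 0.1294 0.05  ] [0.4561 0.3727 0.025 ]
holder +y dir 81.66228622469916
origin [ 0.52276165 -0.1116354 ]
stone dir 99.93837445525033
(197, 259) [173.24 161.76 138.08]
(130, 273) [ 47.88 155.32  68.28]
(231, 315) [ 44.28 122.96  57.28]
(154, 339) [ 46.6   99.16 175.96]
(350, 225) [201.44 193.44 179.56]
(100, 200) [130.44 127.88 122.12]
[[276.0, 276.0], [297.0, 288.0], [375.0, 230.0], [354.0, 222.0], [250.0, 358.0], [274.0, 321.0], [292.0, 326.0], [270.0, 364.0]]
```

```bash
cat >> h.py <<'E'
def pose():
    s=r.state(); M=rot(s['tool_rot']); x=M.as_matrix()[:,0]
    return s, np.array(s['ee_pos']), M, np.degrees(np.arctan2(x[1],x[0]))
def down(yaw): # tool pointing down, tool x at yaw (deg)
    return R.from_euler('z',yaw,degrees=True)*R.from_euler('x',180,degrees=True)
def plan(wps,n):
    """wps: list of (xyz, yaw deg); n: rows for each leg. prints rows (cm, rad)"""
    s,p,M,y=pose(); out=[]
    for (q,yw),k in zip(wps,n):
        q=np.array(q);T=down(yw); p0=p;M0=M;rv=(M0.inv()*T).as_rotvec()
        for i in range(k):
            p1=p0+(q-p0)*(i+1)/k; M1=M0*R.from_rotvec(rv*(i+1)/k)
            out.append(np.r_[M.inv().apply(p1-p)*100,(M.inv()*M1).as_rotvec()]);p=p1;M=M1
    for i,o in enumerate(out): print(i,o.round(3).tolist())
def st():
    s,p,M,y=pose(); print('t %.2f'%s['clock'],'p',p.round(4),'yaw %.2f'%y,'tilt',(M.inv()*down(y)).as_rotvec().round(4),'F',np.round(s['ft_force'],1),'w %.4f'%s['width'],'j',np.round(s['joint_positions'],2))
E
python3 - <<'E'
from h import *
st()
plan([((.45,-.32,.24),40),((.6,-.02,.24),70),((.46,.36,.2),99.9)],[8,8,10])
E
```

```text
t 0.10 p [ 0.155  -0.5013  0.2401] yaw 17.17 tilt [-0.0013 -0.0002  0.    ] F [0.2 0.4 0.5] w 1.0026 j [-1.42  0.34  1.52  0.    1.28 -0.15]
0 [4.192, -1.076, 0.004, -0.0, -0.0, -0.05]
1 [4.24, -0.866, 0.004, -0.0, -0.0, -0.05]
2 [4.278, -0.654, 0.003, -0.0, -0.0, -0.05]
3 [4.305, -0.44, 0.003, -0.0, -0.0, -0.05]
4 [4.322, -0.225, 0.002, -0.0, -0.0, -0.05]
5 [4.328, -0.01, 0.002, -0.0, -0.0, -0.05]
6 [4.323, 0.206, 0.002, -0.0, -0.0, -0.05]
7 [4.307, 0.421, 0.002, -0.0, -0.0, -0.05]
8 [3.847, -1.667, -0.0, 0.0, 0.0, -0.065]
9 [3.948, -1.412, -0.0, 0.0, 0.0, -0.065]
10 [4.032, -1.151, -0.0, 0.0, 0.0, -0.065]
11 [4.098, -0.885, -0.0, 0.0, 0.0, -0.065]
12 [4.147, -0.615, -0.0, 0.0, 0.0, -0.065]
13 [4.179, -0.342, -0.0, 0.0, 0.0, -0.065]
14 [4.192, -0.068, -0.0, 0.0, 0.0, -0.065]
15 [4.188, 0.206, 0.0, 0.0, 0.0, -0.065]
16 [3.092, -2.615, 0.4, -0.0, 0.0, -0.052]
17 [3.224, -2.45, 0.4, 0.0, 0.0, -0.052]
18 [3.348, -2.279, 0.4, -0.0, 0.0, -0.052]
19 [3.462, -2.101, 0.4, 0.0, 0.0, -0.052]
20 [3.567, -1.918, 0.4, 0.0, 0.0, -0.052]
21 [3.662, -1.729, 0.4, -0.0, 0.0, -0.052]
22 [3.747, -1.536, 0.4, 0.0, 0.0, -0.052]
23 [3.822, -1.338, 0.4, -0.0, 0.0, -0.052]
24 [3.887, -1.137, 0.4, 0.0, 0.0, -0.052]
25 [3.941, -0.933, 0.4, -0.0, 0.0, -0.052]
```

{"method": "drive_tool", "body": {
  "moves": [
    {"dx": 4.2, "dy": -1.0, "az": -0.05, "hand": 9.1},
    {"dx": 4.2, "dy": -0.9, "az": -0.05, "hand": 9.1},
    {"dx": 4.3, "dy": -0.7, "az": -0.05, "hand": 9.1},
    {"dx": 4.3, "dy": -0.4, "az": -0.05, "hand": 9.1},
    {"dx": 4.3, "dy": -0.2, "az": -0.05, "hand": 9.1},
    {"dx": 4.3, "dy": 0, "az": -0.05, "hand": 9.1},
    {"dx": 4.3, "dy": 0.2, "az": -0.05, "hand": 9.1},
    {"dx": 4.3, "dy": 0.2, "az": -0.05, "hand": 9.1},
    {"dx": 3.9, "dy": -1.7, "az": -0.065, "hand": 9.1},
    {"dx": 4.0, "dy": -1.4, "az": -0.065, "hand": 9.1}
  ],
  "grip_force": 20
}}

```text
invalid input at $.moves[0]: expected keys dx, dy, dz, ax, ay, az, hand
```

```bash
python3 - <<'E'
from h import *
st()
plan([((.6,-.02,.24),70),((.46,.36,.2),99.9)],[8,10])
E
```

```text
t 0.10 p [ 0.155  -0.5013  0.2401] yaw 17.17 tilt [-0.0013 -0.0002  0.    ] F [0.2 0.4 0.5] w 1.0026 j [-1.42  0.34  1.52  0.    1.28 -0.15]
0 [7.091, -4.105, 0.009, -0.0, -0.0, -0.115]
1 [7.516, -3.262, 0.007, -0.0, -0.0, -0.115]
2 [7.841, -2.376, 0.006, -0.0, -0.0, -0.115]
3 [8.062, -1.459, 0.005, -0.0, -0.0, -0.115]
4 [8.177, -0.522, 0.004, -0.0, -0.0, -0.115]
5 [8.182, 0.421, 0.003, -0.0, -0.0, -0.115]
6 [8.08, 1.36, 0.003, -0.0, -0.0, -0.115]
7 [7.87, 2.28, 0.002, -0.0, -0.0, -0.115]
8 [3.092, -2.615, 0.4, 0.0, 0.0, -0.052]
9 [3.224, -2.45, 0.4, 0.0, 0.0, -0.052]
10 [3.348, -2.279, 0.4, 0.0, 0.0, -0.052]
11 [3.462, -2.101, 0.4, 0.0, 0.0, -0.052]
12 [3.567, -1.918, 0.4, 0.0, 0.0, -0.052]
13 [3.662, -1.729, 0.4, 0.0, 0.0, -0.052]
14 [3.747, -1.536, 0.4, 0.0, 0.0, -0.052]
15 [3.822, -1.338, 0.4, 0.0, 0.0, -0.052]
16 [3.887, -1.137, 0.4, 0.0, 0.0, -0.052]
17 [3.941, -0.933, 0.4, 0.0, 0.0, -0.052]
```

All keys required.

{"method": "drive_tool", "body": {
  "moves": [
    {"dx": 4.2, "dy": -1.0, "dz": 0, "ax": 0, "ay": 0, "az": -0.05, "hand": 9.1},
    {"dx": 4.2, "dy": -0.9, "dz": 0, "ax": 0, "ay": 0, "az": -0.05, "hand": 9.1},
    {"dx": 4.3, "dy": -0.7, "dz": 0, "ax": 0, "ay": 0, "az": -0.05, "hand": 9.1},
    {"dx": 4.3, "dy": -0.4, "dz": 0, "ax": 0, "ay": 0, "az": -0.05, "hand": 9.1},
    {"dx": 4.3, "dy": -0.2, "dz": 0, "ax": 0, "ay": 0, "az": -0.05, "hand": 9.1},
    {"dx": 4.3, "dy": 0, "dz": 0, "ax": 0, "ay": 0, "az": -0.05, "hand": 9.1},
    {"dx": 4.3, "dy": 0.2, "dz": 0, "ax": 0, "ay": 0, "az": -0.05, "hand": 9.1},
    {"dx": 4.3, "dy": 0.2, "dz": 0, "ax": 0, "ay": 0, "az": -0.05, "hand": 9.1},
    {"dx": 3.9, "dy": -1.7, "dz": 0, "ax": 0, "ay": 0, "az": -0.065, "hand": 9.1},
    {"dx": 4.0, "dy": -1.4, "dz": 0, "ax": 0, "ay": 0, "az": -0.065, "hand": 9.1}
  ],
  "grip_force": 20
}}

```text
clock: 1.1
ee_pos: [0.4932, -0.2357, 0.2355]
tool_rot: [-0.004, 0.913, 0.407, -0.001]
ft_force: [0.1, -0.3, 0.3]
width: 0.99
```

```bash
python3 - <<'E'
from h import *
st()
plan([((.6,-.02,.24),70),((.46,.36,.2),99.9)],[8,10])
E
```

```text
t 1.10 p [ 0.4932 -0.2357  0.2355] yaw 48.07 tilt [-0.0075 -0.0009  0.    ] F [ 0.1 -0.3  0.3] w 0.9900 j [-0.59  0.39  1.47  0.    1.29  0.14]
0 [2.899, -0.809, -0.048, -0.001, -0.0, -0.048]
1 [2.934, -0.669, -0.049, -0.001, -0.0, -0.048]
2 [2.963, -0.528, -0.051, -0.001, -0.0, -0.048]
3 [2.985, -0.386, -0.052, -0.001, -0.0, -0.048]
4 [3.0, -0.243, -0.053, -0.001, -0.0, -0.048]
5 [3.008, -0.099, -0.054, -0.001, -0.0, -0.048]
6 [3.009, 0.045, -0.055, -0.001, -0.0, -0.048]
7 [3.003, 0.189, -0.056, -0.001, -0.0, -0.048]
8 [3.092, -2.615, 0.4, 0.0, 0.0, -0.052]
9 [3.224, -2.45, 0.4, 0.0, 0.0, -0.052]
10 [3.348, -2.279, 0.4, 0.0, 0.0, -0.052]
11 [3.462, -2.101, 0.4, 0.0, 0.0, -0.052]
12 [3.567, -1.918, 0.4, 0.0, 0.0, -0.052]
13 [3.662, -1.729, 0.4, 0.0, 0.0, -0.052]
14 [3.747, -1.536, 0.4, 0.0, 0.0, -0.052]
15 [3.822, -1.338, 0.4, 0.0, 0.0, -0.052]
16 [3.887, -1.137, 0.4, 0.0, 0.0, -0.052]
17 [3.941, -0.933, 0.4, 0.0, 0.0, -0.052]
```

Tracks well.

{"method": "drive_tool", "body": {
  "moves": [
    {"dx": 4.7, "dy": -1.2, "dz": 0, "ax": 0, "ay": 0, "az": -0.07, "hand": 9.1},
    {"dx": 4.7, "dy": -0.8, "dz": 0, "ax": 0, "ay": 0, "az": -0.07, "hand": 9.1},
    {"dx": 4.8, "dy": -0.4, "dz": 0, "ax": 0, "ay": 0, "az": -0.07, "hand": 9.1},
    {"dx": 4.8, "dy": -0.1, "dz": 0, "ax": 0, "ay": 0, "az": -0.07, "hand": 9.1},
    {"dx": 4.6, "dy": 0.2, "dz": 0, "ax": 0, "ay": 0, "az": -0.07, "hand": 9.1},
    {"dx": 3.1, "dy": -2.6, "dz": 0.4, "ax": 0, "ay": 0, "az": -0.05, "hand": 9.1},
    {"dx": 3.2, "dy": -2.4, "dz": 0.4, "ax": 0, "ay": 0, "az": -0.05, "hand": 9.1},
    {"dx": 3.3, "dy": -2.3, "dz": 0.4, "ax": 0, "ay": 0, "az": -0.05, "hand": 9.1},
    {"dx": 3.5, "dy": -2.1, "dz": 0.4, "ax": 0, "ay": 0, "az": -0.05, "hand": 9.1},
    {"dx": 3.6, "dy": -1.9, "dz": 0.4, "ax": 0, "ay": 0, "az": -0.05, "hand": 9.1}
  ]
}}

```text
clock: 2.1
ee_pos: [0.5411, 0.1834, 0.2114]
tool_rot: [-0.007, 0.743, 0.669, -0.002]
ft_force: [0.1, 0.6, -0.3]
width: 0.993
```

```bash
python3 - <<'E'
from h import *
st()
im,c=snap('wrist','w0')
print(c)
plan([((.4567,.3727,.16),99.9)],[6])
E
```

```text
t 2.10 p [0.5411 0.1834 0.2114] yaw 83.95 tilt [-0.0127 -0.0053  0.    ] F [ 0.1  0.6 -0.3] w 0.9926 j [0.19 0.46 1.43 0.01 1.27 0.29]
{'intrinsics': array([[411.30571148,   0.        , 317.99538974],
       [  0.        , 411.30571148, 240.2777244 ],
       [  0.        ,   0.        ,   1.        ]]), 'k1': -0.09508994950500674, 'position': array([0.55184674, 0.25201247, 0.35456591]), 'orientation': array([ 0.99011749, -0.12975767,  0.01282284, -0.05163218])}
0 [2.904, -1.642, 0.896, -0.002, -0.002, -0.045]
1 [2.977, -1.511, 0.887, -0.002, -0.002, -0.045]
2 [3.044, -1.377, 0.879, -0.002, -0.002, -0.045]
3 [3.105, -1.239, 0.87, -0.002, -0.002, -0.045]
4 [3.16, -1.1, 0.862, -0.002, -0.002, -0.045]
5 [3.208, -0.957, 0.854, -0.002, -0.002, -0.045]
```

View pics/w0.png

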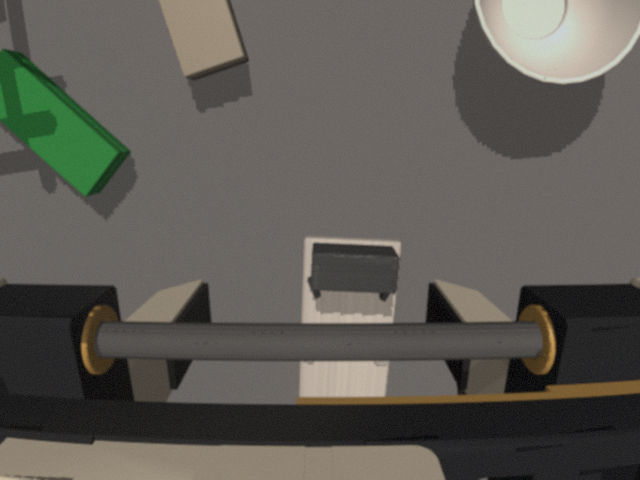

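Wrist view: the slot block is at (355,268), with far base corners at (303,238) and (400,241). The grey stone is at the top at (205,40), with near corners at (187,77) and (245,60). It has a light top and a darker lower layer, as described. The bowl is top right.

```bash
python3 - <<'E'
from h import *
im,c=load('w0')
a=px(c,303.5,238,.012);b=px(c,400,241,.012);print(a,b,(a+b)/2,np.linalg.norm(a-b),np.degrees(np.arctan2(*(b-a)[1::-1])))
u=np.array([np.cos(np.radians(81.7)),np.sin(np.radians(81.7))])
print('origin by wrist',((a+b)/2)[:2]-.272*u)
print('stone near',px(c,187,77,.025),px(c,245,60,.025))
st()
E
```

```text
[0.52588312 0.16465928 0.012     ] [0.60848669 0.15346596 0.012     ] [0.5671849  0.15906262 0.012     ] 0.08335850362845464 -7.716946302327843
origin by wrist [ 0.52792001 -0.1100884 ]
stone near [0.45192677 0.30467398 0.025     ] [0.49844585 0.31133392 0.025     ]
t 2.15 p [0.5383 0.189  0.2108] yaw 84.32 tilt [-0.0159 -0.0082  0.0001] F [-2.1  4.2 -0.6] w 0.9867 j [0.2  0.46 1.43 0.01 1.27 0.29]
```

{"method": "drive_tool", "body": {
  "moves": [
    {"dx": 2.9, "dy": -1.6, "dz": 0.9, "ax": 0, "ay": 0, "az": -0.045, "hand": 9.1},
    {"dx": 3.0, "dy": -1.5, "dz": 0.9, "ax": 0, "ay": 0, "az": -0.045, "hand": 9.1},
    {"dx": 3.0, "dy": -1.4, "dz": 0.9, "ax": 0, "ay": 0, "az": -0.045, "hand": 9.1},
    {"dx": 3.1, "dy": -1.3, "dz": 0.9, "ax": 0, "ay": 0, "az": -0.045, "hand": 9.1},
    {"dx": 3.2, "dy": -1.1, "dz": 0.9, "ax": 0, "ay": 0, "az": -0.045, "hand": 9.1},
    {"dx": 2.2, "dy": -0.6, "dz": 0.5, "ax": -0.01, "ay": -0.005, "az": -0.045, "hand": 9.1},
    {"dx": 0, "dy": 0, "dz": 0, "ax": 0, "ay": 0, "az": 0, "hand": 9.1},
    {"dx": 0, "dy": 0, "dz": 0, "ax": 0, "ay": 0, "az": 0, "hand": 9.1},
    {"dx": 0, "dy": 0, "dz": 0, "ax": 0, "ay": 0, "az": 0, "hand": 9.1},
    {"dx": 0, "dy": 0, "dz": 0, "ax": 0, "ay": 0, "az": 0, "hand": 9.1}
  ]
}}

```text
clock: 3.15
ee_pos: [0.4558, 0.3686, 0.1584]
tool_rot: [-0.004, 0.64, 0.768, -0.002]
ft_force: [1.0, -0.2, -0.2]
width: 0.988
```

```bash
python3 - <<'E'
from h import *
st()
im,c=snap('wrist','w1')
E
```

```text
t 3.15 p [0.4558 0.3686 0.1584] yaw 100.43 tilt [-0.0088 -0.0037  0.    ] F [ 1.  -0.2 -0.2] w 0.9880 j [0.55 0.53 1.46 0.01 1.16 0.36]
```

View pics/w1.png

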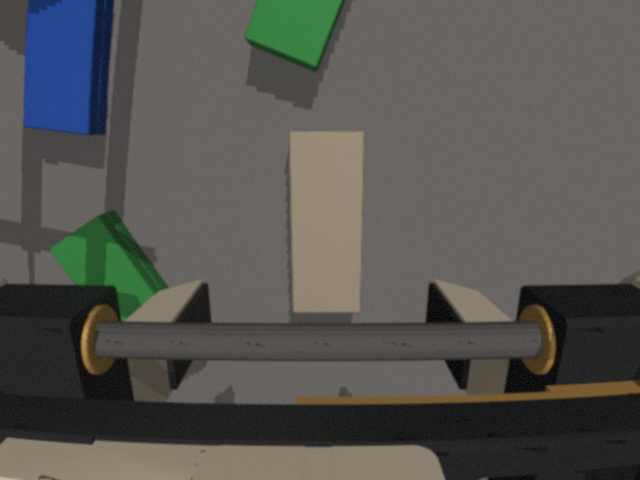

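Wrist view: the stone's top corners are at (290,132), (364,132), (359,312) and (293,311). It sits between the fingers and is nearly aligned.

```bash
python3 - <<'E'
from h import *
im,c=load('w1')
s=np.array([px(c,*p,.025) for p in((290,132),(364,132),(359,312),(293,311))]);print(s.round(4),s.mean(0))
d=(s[0]+s[1]-s[2]-s[3])[:2];y=np.degrees(np.arctan2(d[1],d[0]));print('dir',y,np.linalg.norm(d)/2, np.linalg.norm(s[0]-s[1]))
m=s.mean(0)
plan([((m[0],m[1],.06),y),((m[0],m[1],.018),y)],[4,4])
E
```

```text
[[0.4258 0.4323 0.025 ]
 [0.4734 0.4411 0.025 ]
 [0.4964 0.3154 0.025 ]
 [0.4488 0.3073 0.025 ]] [0.46109128 0.37404163 0.025     ]
dir 100.4051805524875 0.12745003737029742 0.04843364449209441
0 [0.102, 0.175, 2.461, -0.002, -0.001, 0.0]
1 [0.105, 0.17, 2.461, -0.002, -0.001, 0.0]
2 [0.107, 0.165, 2.462, -0.002, -0.001, 0.0]
3 [0.109, 0.159, 2.462, -0.002, -0.001, 0.0]
4 [0.0, -0.0, 1.05, 0.0, 0.0, 0.0]
5 [0.0, -0.0, 1.05, 0.0, 0.0, 0.0]
6 [0.0, -0.0, 1.05, 0.0, 0.0, 0.0]
7 [0.0, -0.0, 1.05, 0.0, 0.0, 0.0]
```

{"method": "drive_tool", "body": {
  "moves": [
    {"dx": 0.1, "dy": 0.1, "dz": 2.4, "ax": -0.005, "ay": -0.003, "az": 0, "hand": 9.1},
    {"dx": 0.1, "dy": 0.1, "dz": 2.4, "ax": 0, "ay": 0, "az": 0, "hand": 9.1},
    {"dx": 0.1, "dy": 0.1, "dz": 2.4, "ax": 0, "ay": 0, "az": 0, "hand": 9.1},
    {"dx": 0.1, "dy": 0.1, "dz": 2.4, "ax": 0, "ay": 0, "az": 0, "hand": 9.1},
    {"dx": 0, "dy": 0, "dz": 1.5, "ax": 0, "ay": 0, "az": 0, "hand": 9.1},
    {"dx": 0, "dy": 0, "dz": 1.0, "ax": 0, "ay": 0, "az": 0, "hand": 9.1},
    {"dx": 0, "dy": 0, "dz": 0.5, "ax": 0, "ay": 0, "az": 0, "hand": 9.1},
    {"dx": 0, "dy": 0, "dz": 0, "ax": 0, "ay": 0, "az": 0, "hand": 9.1},
    {"dx": 0, "dy": 0, "dz": 0, "ax": 0, "ay": 0, "az": 0, "hand": 9.1},
    {"dx": 0, "dy": 0, "dz": 0, "ax": 0, "ay": 0, "az": 0, "hand": 9.1}
  ]
}}

```text
clock: 4.2
ee_pos: [0.4666, 0.3692, 0.0332]
tool_rot: [0.001, 0.645, 0.764, 0.004]
ft_force: [0.2, 0.8, -0.5]
width: 0.991
```

```bash
python3 - <<'E'
from h import *
st()
E
```

```text
t 4.20 p [0.4666 0.3692 0.0332] yaw 99.72 tilt [ 0.0066 -0.0039 -0.    ] F [ 0.2  0.8 -0.5] w 0.9908 j [0.54 0.69 1.56 0.   0.88 0.37]
```

{"method": "drive_tool", "body": {
  "moves": [
    {"dx": 0.3, "dy": -0.4, "dz": 0.0, "ax": 0, "ay": 0, "az": 0, "hand": 9.1},
    {"dx": 0.3, "dy": -0.3, "dz": 0.5, "ax": 0.003, "ay": -0.002, "az": 0, "hand": 9.1},
    {"dx": 0, "dy": 0, "dz": 0.6, "ax": 0, "ay": 0, "az": 0, "hand": 9.1},
    {"dx": 0, "dy": 0, "dz": 0.5, "ax": 0, "ay": 0, "az": 0, "hand": 9.1},
    {"dx": 0, "dy": 0, "dz": 0, "ax": 0, "ay": 0, "az": 0, "hand": 6.0},
    {"dx": 0, "dy": 0, "dz": 0, "ax": 0, "ay": 0, "az": 0, "hand": 4.5},
    {"dx": 0, "dy": 0, "dz": 0, "ax": 0, "ay": 0, "az": 0, "hand": 4.5},
    {"dx": 0, "dy": 0, "dz": 0, "ax": 0, "ay": 0, "az": 0, "hand": 4.5},
    {"dx": 0, "dy": 0, "dz": 0, "ax": 0, "ay": 0, "az": 0, "hand": 4.5},
    {"dx": 0, "dy": 0, "dz": 0, "ax": 0, "ay": 0, "az": 0, "hand": 4.5}
  ],
  "grip_force": 20
}}

```text
clock: 5.2
ee_pos: [0.4587, 0.3752, 0.0175]
tool_rot: [0.001, 0.644, 0.765, 0.003]
ft_force: [0.9, 0.7, -1.1]
width: 0.548
```

```bash
python3 - <<'E'
from h import *
st()
E
```

```text
t 5.20 p [0.4587 0.3752 0.0175] yaw 99.75 tilt [ 0.0062 -0.0029 -0.    ] F [ 0.9  0.7 -1.1] w 0.5482 j [0.56 0.71 1.58 0.   0.85 0.39]
```

```bash
python3 - <<'E'
from h import *
plan([((.459,.375,.10),99.7),((.547,.037,.12),82)],[3,9])
E
```

```text
0 [-0.001, 0.026, -2.751, 0.002, -0.001, 0.0]
1 [-0.004, 0.021, -2.751, 0.002, -0.001, 0.0]
2 [-0.006, 0.015, -2.751, 0.002, -0.001, 0.0]
3 [-3.867, 0.331, -0.222, 0.0, -0.0, 0.034]
4 [-3.853, 0.464, -0.222, 0.0, -0.0, 0.034]
5 [-3.835, 0.595, -0.222, 0.0, -0.0, 0.034]
6 [-3.812, 0.727, -0.222, 0.0, -0.0, 0.034]
7 [-3.785, 0.857, -0.222, 0.0, -0.0, 0.034]
8 [-3.753, 0.987, -0.222, 0.0, -0.0, 0.034]
9 [-3.717, 1.115, -0.222, 0.0, -0.0, 0.034]
10 [-3.677, 1.242, -0.222, 0.0, -0.0, 0.034]
11 [-3.632, 1.367, -0.222, 0.0, -0.0, 0.034]
```

{"method": "drive_tool", "body": {
  "moves": [
    {"dx": 0, "dy": 0, "dz": -1.5, "ax": 0, "ay": 0, "az": 0, "hand": 4.5},
    {"dx": 0, "dy": 0, "dz": -3, "ax": 0, "ay": 0, "az": 0, "hand": 4.5},
    {"dx": 0, "dy": 0, "dz": -3.2, "ax": 0, "ay": 0, "az": 0, "hand": 4.5},
    {"dx": -2, "dy": 0.2, "dz": -2, "ax": 0, "ay": 0, "az": 0.034, "hand": 4.5},
    {"dx": -3.9, "dy": 0.4, "dz": -0.3, "ax": 0, "ay": 0, "az": 0.034, "hand": 4.5},
    {"dx": -3.8, "dy": 0.6, "dz": -0.2, "ax": 0, "ay": 0, "az": 0.034, "hand": 4.5},
    {"dx": -3.8, "dy": 0.7, "dz": -0.2, "ax": 0, "ay": 0, "az": 0.034, "hand": 4.5},
    {"dx": -3.8, "dy": 0.9, "dz": -0.2, "ax": 0, "ay": 0, "az": 0.034, "hand": 4.5},
    {"dx": -3.7, "dy": 1.0, "dz": -0.2, "ax": 0, "ay": 0, "az": 0.034, "hand": 4.5},
    {"dx": -3.7, "dy": 1.1, "dz": -0.2, "ax": 0, "ay": 0, "az": 0.034, "hand": 4.5}
  ],
  "grip_force": 20
}}

```text
clock: 6.2
ee_pos: [0.5205, 0.1262, 0.138]
tool_rot: [0.001, 0.731, 0.683, 0.004]
ft_force: [0.4, -0.2, -2.8]
width: 0.544
```

```bash
python3 - <<'E'
from h import *
st()
plan([((.547,.037,.085),82)],[4])
E
```

```text
t 6.20 p [0.5205 0.1262 0.138 ] yaw 86.12 tilt [ 0.0059 -0.0041 -0.    ] F [ 0.4 -0.2 -2.8] w 0.5437 j [0.09 0.46 1.65 0.   1.03 0.16]
0 [-2.187, 0.803, 1.32, 0.001, -0.001, 0.018]
1 [-2.17, 0.844, 1.322, 0.001, -0.001, 0.018]
2 [-2.153, 0.885, 1.323, 0.001, -0.001, 0.018]
3 [-2.136, 0.926, 1.324, 0.001, -0.001, 0.018]
```

{"method": "drive_tool", "body": {
  "moves": [
    {"dx": -2.3, "dy": 0.8, "dz": 0.6, "ax": 0, "ay": 0, "az": 0.02, "hand": 4.5},
    {"dx": -2.2, "dy": 0.8, "dz": 1.2, "ax": 0, "ay": 0, "az": 0.02, "hand": 4.5},
    {"dx": -2.2, "dy": 0.9, "dz": 1.4, "ax": 0, "ay": 0, "az": 0.02, "hand": 4.5},
    {"dx": -2.2, "dy": 0.9, "dz": 1.4, "ax": 0.005, "ay": -0.004, "az": 0.018, "hand": 4.5},
    {"dx": 0, "dy": 0, "dz": 0.3, "ax": 0, "ay": 0, "az": 0, "hand": 4.5},
    {"dx": 0, "dy": 0, "dz": 0, "ax": 0, "ay": 0, "az": 0, "hand": 4.5},
    {"dx": 0, "dy": 0, "dz": 0, "ax": 0, "ay": 0, "az": 0, "hand": 4.5},
    {"dx": 0, "dy": 0, "dz": 0, "ax": 0, "ay": 0, "az": 0, "hand": 4.5},
    {"dx": 0, "dy": 0, "dz": 0, "ax": 0, "ay": 0, "az": 0, "hand": 4.5},
    {"dx": 0, "dy": 0, "dz": 0, "ax": 0, "ay": 0, "az": 0, "hand": 4.5}
  ]
}}

```text
clock: 7.2
ee_pos: [0.5476, 0.0276, 0.0956]
tool_rot: [0.003, 0.759, 0.651, 0.003]
ft_force: [0.8, 0.2, -3.4]
width: 0.544
```

```bash
python3 - <<'E'
from h import *
st()
im,c=snap('wrist','w2',(200,80,440,340),2.3)
print(r.state()['ee_pos'])
E
```

```text
t 7.20 p [0.5476 0.0276 0.0956] yaw 81.18 tilt [ 0.0077 -0.0012 -0.    ] F [ 0.8  0.2 -3.4] w 0.5437 j [-0.09  0.54  1.65  0.    0.94  0.06]
[0.54759905 0.02759217 0.09566305]
```

View pics/w2.png

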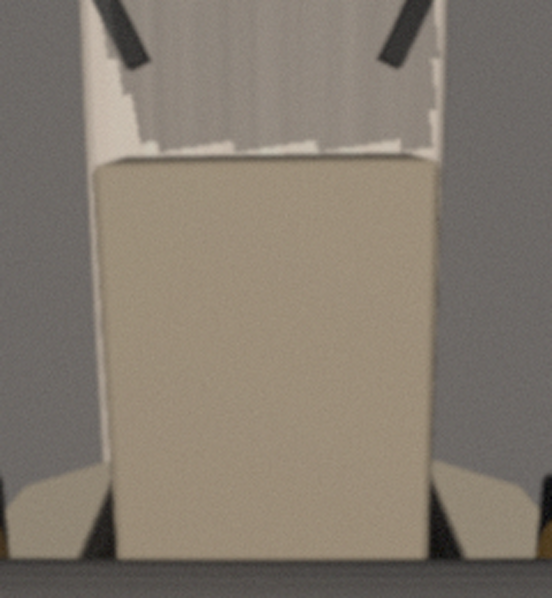

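Crop: the stone's front end is at (96..437,165) in the crop. The guides are at (130,40) and (405,40). I need the upper part for the slot itself.

```bash
python3 - <<'E'
from h import *
im,c=load('w2'); save(im,'w2b',(210,0,410,160),3.75)
E
```

```text
(no output)
```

View pics/w2b.png

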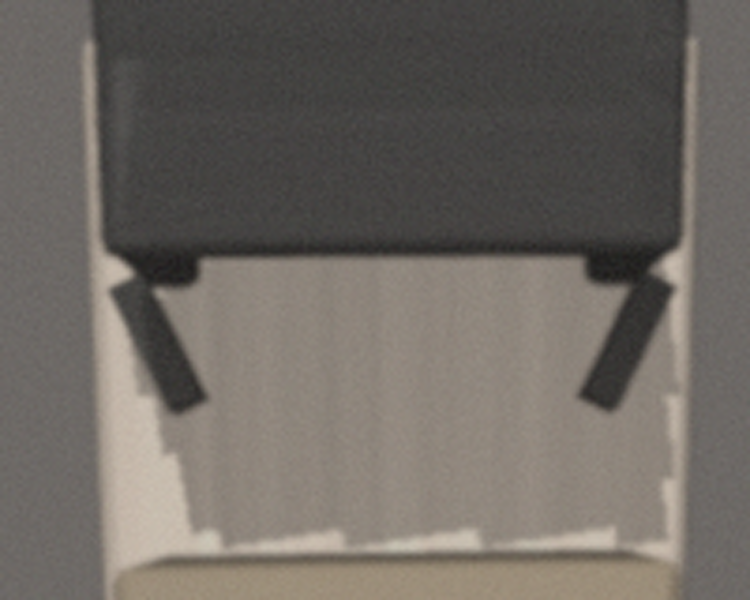

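Crop (3.75×, offset 210,0): the lip edge is at row 250, and the cheeks' inner faces are at x≈198 and 585 (row 275). The guides' near inner tips are at (207,398) and (580,398), and their far outer ends at (112,290) and (672,285). The base edges are on both sides. The guides look narrower at the near end, so I'll compute the gap.

```bash
python3 - <<'E'
from h import *
im,c=load('w2')
f=lambda u,v,z:px(c,u/3.75+210,v/3.75,z)
def g(n,a,b,z,z2=None):
    A=f(*a,z);B=f(*b,z);print(n,A[:2].round(4),B[:2].round(4),'gap %.4f'%np.linalg.norm(A-B),'mid',((A+B)/2)[:2].round(4),'dir %.2f'%np.degrees(np.arctan2(*(B-A)[1::-1])))
g('guide tips',(207,398),(578,398),.022)
g('guide far inner',(150,280),(635,280),.022)
g('cheek front bottom',(198,275),(585,275),.012)
g('lip front top',(108,240),(682,240),.046)
g('lip front top inner bottom',(150,252),(640,252),.040)
g('base@540',(107,540),(684,540),.012)
g('base@240',(93,240),(690,240),.012)
g('base@60',(86,60),(695,60),.012)
s,p,M,y=pose()
zt=p[2]-.0175+.025
print('stone top z',zt)
c2=lambda u,v:px(c,u/2.3+200,v/2.3+80,zt)
a,b=c2(97,167),c2(437,167);print('stone end',a,b,np.linalg.norm(a-b),(a+b)/2,np.degrees(np.arctan2(*(b-a)[1::-1])))
a,b=c2(117,555),c2(430,555);print('stone @near',a,b,np.linalg.norm(a-b),(a+b)/2)
E
```

```text
guide tips [0.536 0.112] [0.5855 0.1043] gap 0.0501 mid [0.5608 0.1081] dir -8.84
guide far inner [0.5312 0.1283] [0.5951 0.1184] gap 0.0647 mid [0.5632 0.1233] dir -8.81
cheek front bottom [0.5367 0.1293] [0.5899 0.121 ] gap 0.0539 mid [0.5633 0.1252] dir -8.82
lip front top [0.5302 0.1301] [0.5972 0.1197] gap 0.0678 mid [0.5637 0.1249] dir -8.80
lip front top inner bottom [0.5341 0.1289] [0.5931 0.1197] gap 0.0597 mid [0.5636 0.1243] dir -8.80
base@540 [0.5171 0.0955] [0.5994 0.0827] gap 0.0832 mid [0.5582 0.0891] dir -8.87
base@240 [0.5231 0.1363] [0.6051 0.1236] gap 0.0830 mid [0.5641 0.13  ] dir -8.81
base@60 [0.5265 0.1599] [0.6087 0.1472] gap 0.0832 mid [0.5676 0.1535] dir -8.78
stone top z 0.10316305164141854
stone end [0.53454277 0.09310936 0.10316305] [0.58195766 0.08570613 0.10316305] 0.047989369434235964 [0.55825021 0.08940774 0.10316305] -8.874352513812287
stone @near [0.52561285 0.03391467 0.10316305] [0.57436325 0.02612303 0.10316305] 0.04936912884855821 [0.54998805 0.03001885 0.10316305]
```

```bash
python3 - <<'E'
from h import *
im,c=load('top0')
a=np.radians(81.3);u=np.array([np.cos(a),np.sin(a)])
k=lambda x,y,z:px(c,x/4+275,y/4+195,z)[:2]@u
far=k(42,98,.012)
for n,x,y,z in(('padface',356,145,.027),('padback',371,147,.03),('headfront',398,150,.04),('headback',425,155,.04),('nearend',665,198,.012),('lipfront',96,97,.046),('post front top',458,150,.12),('paddle back top',580,165,.12)): print(n,round(272-1000*(far-k(x,y,z)),1))
E
```

```text
padface 72.4
padback 63.2
headfront 47.3
headback 30.4
nearend -125.5
lipfront 236.1
post front top 20.7
paddle back top -49.7
```

{"method": "drive_tool", "body": {
  "moves": [
    {"dx": 0.4, "dy": 0, "dz": 0, "ax": 0.005, "ay": 0, "az": 0, "hand": 4.5},
    {"dx": 0.4, "dy": -0.05, "dz": 1.0, "ax": 0.005, "ay": 0, "az": 0, "hand": 4.5},
    {"dx": 0, "dy": 0, "dz": 1.8, "ax": 0, "ay": 0, "az": 0, "hand": 4.5},
    {"dx": 0, "dy": 0, "dz": 1.8, "ax": 0, "ay": 0, "az": 0, "hand": 4.5},
    {"dx": 0, "dy": 0, "dz": 0.8, "ax": 0, "ay": 0, "az": 0, "hand": 4.5},
    {"dx": 0, "dy": 0, "dz": 0.2, "ax": 0, "ay": 0, "az": 0, "hand": 4.5},
    {"dx": 0, "dy": 0, "dz": 0, "ax": 0, "ay": 0, "az": 0, "hand": 4.5},
    {"dx": 0, "dy": 0, "dz": 0, "ax": 0, "ay": 0, "az": 0, "hand": 4.5},
    {"dx": 0, "dy": 0, "dz": 0, "ax": 0, "ay": 0, "az": 0, "hand": 4.5},
    {"dx": 0, "dy": 0, "dz": 0, "ax": 0, "ay": 0, "az": 0, "hand": 4.5}
  ]
}}

```text
clock: 8.25
ee_pos: [0.5496, 0.0383, 0.0377]
tool_rot: [-0.001, 0.759, 0.651, 0.0]
ft_force: [-0.4, -0.2, -3.7]
width: 0.546
```

```bash
python3 - <<'E'
from h import *
st()
im,c=snap('wrist','w3',(210,60,410,210),4)
E
```

```text
t 8.25 p [0.5496 0.0383 0.0377] yaw 81.27 tilt [-0.0008 -0.0019  0.    ] F [-0.4 -0.2 -3.7] w 0.5460 j [-0.07  0.63  1.68  0.    0.83  0.08]
```

View pics/w3.png

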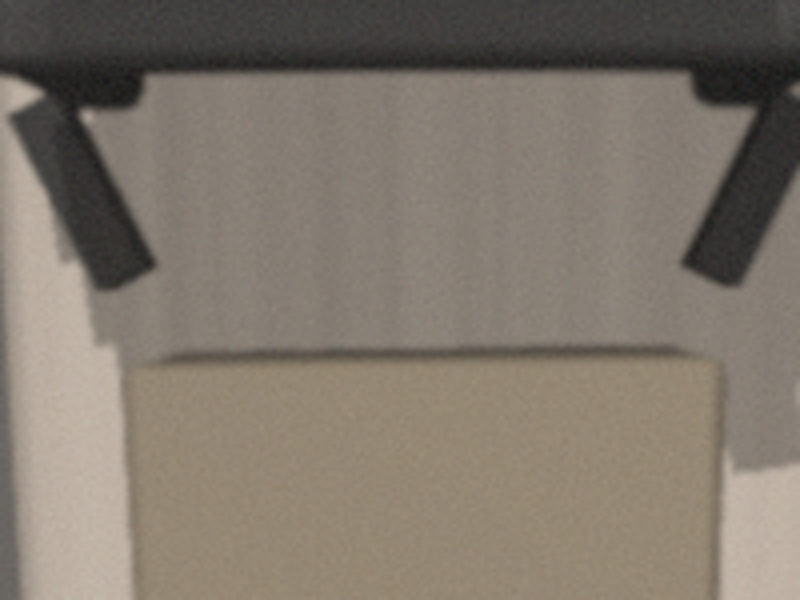

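Crop (4×, offset 210,60): guide inner tips are at (157,263) and (682,263). The stone's end corners are at (123,372) and (722,362), and its end edge runs (165,358)→(680,348). The lip edge is at row 71, with the cheeks at x 145 and 690.

```bash
python3 - <<'E'
from h import *
im,c=load('w3')
s,p,M,y=pose()
zb=p[2]-.0175; e=np.array([np.cos(np.radians(-8.8)),np.sin(np.radians(-8.8))]);u=np.array([-e[1],e[0]])
def g(n,a,b,z):
    A,B=[px(c,q[0]/4+210,q[1]/4+60,z)[:2] for q in(a,b)];m=(A+B)/2
    print(n,'gap %.4f'%np.linalg.norm(A-B),'lat %.4f long %.4f'%(m@e,m@u),'dir %.2f'%np.degrees(np.arctan2(*(B-A)[::-1])))
g('tips',(157,263),(682,263),.022)
g('tips bottom side?',(157,263),(682,263),.012)
g('cheeks',(145,100),(690,98),.012)
g('lip',(150,71),(690,70),.040)
g('stone end',(123,372),(722,362),zb+.025)
g('end line',(165,358),(680,348),zb)
g('stone body@600',(137,595),(718,595),zb+.025)
print('tool lat %.4f long %.4f'%(p[:2]@e,p[:2]@u),zb)
E
```

```text
tips gap 0.0492 lat 0.5378 long 0.1934 dir -8.77
tips bottom side? gap 0.0523 lat 0.5377 long 0.1935 dir -8.77
cheeks gap 0.0533 lat 0.5375 long 0.2092 dir -8.58
lip gap 0.0439 lat 0.5379 long 0.2086 dir -8.67
stone end gap 0.0486 lat 0.5382 long 0.1850 dir -7.81
end line gap 0.0494 lat 0.5380 long 0.1850 dir -7.66
stone body@600 gap 0.0487 lat 0.5386 long 0.1662 dir -8.75
tool lat 0.5373 long 0.1220 0.02022411446912143
```

{"method": "drive_tool", "body": {
  "moves": [
    {"dx": 0, "dy": -0.15, "dz": 0.2, "ax": 0, "ay": 0, "az": 0.017, "hand": 4.5},
    {"dx": 0, "dy": 0, "dz": 0.2, "ax": 0, "ay": 0, "az": 0, "hand": 4.5},
    {"dx": 0, "dy": 0, "dz": 0.2, "ax": 0, "ay": 0, "az": 0, "hand": 4.5},
    {"dx": 0, "dy": 0, "dz": 0, "ax": 0, "ay": 0, "az": 0, "hand": 4.5},
    {"dx": 0, "dy": 0, "dz": 0, "ax": 0, "ay": 0, "az": 0, "hand": 4.5},
    {"dx": 0, "dy": 0, "dz": 0, "ax": 0, "ay": 0, "az": 0, "hand": 4.5},
    {"dx": 0, "dy": 0, "dz": 0, "ax": 0, "ay": 0, "az": 0, "hand": 4.5},
    {"dx": 0, "dy": 0, "dz": 0, "ax": 0, "ay": 0, "az": 0, "hand": 4.5},
    {"dx": 0, "dy": 0, "dz": 0, "ax": 0, "ay": 0, "az": 0, "hand": 4.5},
    {"dx": 0, "dy": 0, "dz": 0, "ax": 0, "ay": 0, "az": 0, "hand": 4.5}
  ]
}}

```text
clock: 9.3
ee_pos: [0.5484, 0.0385, 0.0319]
tool_rot: [-0.0, 0.765, 0.644, 0.001]
ft_force: [-0.2, -0.4, -3.9]
width: 0.546
```

```bash
cat > m.py <<'E'
from h import *
def measure(fn):
    s,p,M,y=pose(); im,c=load(fn); g=cv2.GaussianBlur(im,(0,0),0.8).astype(float); red=g[:,:,0]-g[:,:,2]  # warm: stone
    st()
    V=g.sum(2)/3
    out={}
    for r_ in (130,160,170,180,190,200,210):
        row=V[r_,215:410]; d=np.gradient(row); i=np.argsort(-abs(d))[:0]
        pk=[(k+215,round(d[k],1)) for k in range(1,len(d)-1) if abs(d[k])>5 and abs(d[k])>=abs(d[k-1]) and abs(d[k])>abs(d[k+1])]
        print(r_,pk)
    for cc in (250,270,290,310,330,350,370,380):
        col=V[90:200,cc]; d=np.gradient(col)
        print('col',cc,[(k+90,round(d[k],1)) for k in range(1,len(d)-1) if abs(d[k])>5 and abs(d[k])>=abs(d[k-1]) and abs(d[k])>abs(d[k+1])])
E
python3 - <<'E'
from m import *
snap('wrist','w4'); measure('w3'); print(); measure('w4')
E
```

```text
t 9.35 p [0.5484 0.0385 0.0319] yaw 80.20 tilt [ 0.0007 -0.002  -0.    ] F [-0.4  0.2 -3.8] w 0.5455 j [-0.07  0.63  1.69  0.    0.81  0.1 ]
130 [(232, np.float64(-24.2)), (243, np.float64(12.5)), (388, np.float64(-11.3)), (395, np.float64(17.5))]
160 [(240, np.float64(-17.2)), (388, np.float64(-7.5)), (391, np.float64(5.8))]
170 [(240, np.float64(-17.8)), (388, np.float64(-7.5)), (391, np.float64(7.5))]
180 [(241, np.float64(-17.2)), (387, np.float64(-6.3)), (390, np.float64(19.0))]
190 [(242, np.float64(-16.7)), (387, np.float64(-5.5)), (390, np.float64(19.8))]
200 [(242, np.float64(-16.8)), (387, np.float64(-5.3)), (390, np.float64(20.0))]
210 [(243, np.float64(-16.0)), (386, np.float64(-5.8)), (390, np.float64(18.8))]
col 250 [(148, np.float64(-7.2)), (152, np.float64(8.2))]
col 270 [(147, np.float64(-13.2)), (151, np.float64(12.5))]
col 290 [(147, np.float64(-11.8)), (150, np.float64(13.7))]
col 310 [(147, np.float64(-13.0)), (150, np.float64(14.0))]
col 330 [(146, np.float64(-13.8)), (150, np.float64(13.0))]
col 350 [(146, np.float64(-14.5)), (149, np.float64(14.3))]
col 370 [(
[... 667 characters left out ...]
64(-16.0)), (387, np.float64(-5.5)), (390, np.float64(19.7))]
200 [(242, np.float64(-16.7)), (386, np.float64(-5.5)), (390, np.float64(19.8))]
210 [(243, np.float64(-15.8)), (386, np.float64(-6.2)), (390, np.float64(18.5))]
col 250 [(148, np.float64(-6.5)), (152, np.float64(8.7))]
col 270 [(147, np.float64(-13.2)), (150, np.float64(11.7))]
col 290 [(146, np.float64(-12.2)), (150, np.float64(14.3))]
col 310 [(146, np.float64(-14.3)), (150, np.float64(14.2))]
col 330 [(146, np.float64(-14.8)), (149, np.float64(13.3))]
col 350 [(146, np.float64(-14.2)), (149, np.float64(13.3))]
col 370 [(146, np.float64(-14.3)), (149, np.float64(15.0))]
col 380 [(146, np.float64(-8.8)), (150, np.float64(10.0))]
```

```bash
python3 - <<'E'
from m import *
for fn in('w3','w4'):
    im,c=load(fn); V=cv2.GaussianBlur(im,(0,0),0.8).astype(float).mean(2)
    L=[]
    for x in range(255,376,8):
        d=np.gradient(V[60:95,x]);k=int(np.argmax(d)); a,b,e_=d[k-1:k+2]; L.append((x,60+k+(a-e_)/(2*(a-2*b+e_))))
    L=np.array(L); print(fn,'lip row %.2f slope deg %.2f'%(L[:,1].mean(),np.degrees(np.polyfit(*L.T,1)[0])))
    S=[]
    for x in range(260,376,4):
        d=np.gradient(V[140:160,x]);k=int(np.argmax(d)); a,b,e_=d[k-1:k+2]; S.append((x,140+k+(a-e_)/(2*(a-2*b+e_))))
    S=np.array(S);print('stone end row %.2f slope %.2f'%(S[:,1].mean(),np.degrees(np.polyfit(*S.T,1)[0])))
    # guide inner edges per row
    for y in range(100,132,3):
        d=np.gradient(V[y]); l=225+int(np.argmax(d[225:262])); rr=365+int(np.argmin(d[365:405])); print((y,l,round(d[l],1),rr,round(d[rr],1)),end=' ')
    print()
E
```

```text
w3 lip row 77.45 slope deg -0.24
stone end row 149.85 slope -0.81
(100, 235, np.float64(22.7), 392, np.float64(-22.7)) (103, 237, np.float64(21.7), 391, np.float64(-23.5)) (106, 239, np.float64(20.3), 389, np.float64(-23.0)) (109, 240, np.float64(22.3), 388, np.float64(-23.2)) (112, 242, np.float64(21.3), 386, np.float64(-22.3)) (115, 243, np.float64(21.7), 385, np.float64(-24.3)) (118, 245, np.float64(23.3), 383, np.float64(-22.3)) (121, 246, np.float64(22.8), 382, np.float64(-24.0)) (124, 248, np.float64(23.2), 380, np.float64(-23.2)) (127, 248, np.float64(15.5), 382, np.float64(-12.2)) (130, 243, np.float64(12.5), 388, np.float64(-11.3)) 
w4 lip row 75.04 slope deg -1.39
stone end row 149.80 slope -0.79
(100, 231, np.float64(22.0), 393, np.float64(-23.0)) (103, 233, np.float64(22.0), 391, np.float64(-23.7)) (106, 235, np.float64(20.2), 390, np.float64(-23.5)) (109, 236, np.float64(20.2), 388, np.float64(-22.8)) (112, 238, np.float64(23.0), 387, np.float64(-23.7)) (115, 240, np.float64(22.2), 385, np.float64(-22.5)) (118, 241, np.float64(22.5), 384, np.float64(-24.7)) (121, 243, np.float64(21.5), 383, np.float64(-23.3)) (124, 244, np.float64(22.2), 382, np.float64(-20.7)) (127, 246, np.float64(20.3), 387, np.float64(-12.5)) (130, 242, np.float64(13.2), 391, np.float64(-8.2))
```

{"method": "drive_tool", "body": {
  "moves": [
    {"dx": 0, "dy": 0.05, "dz": 0.1, "ax": 0, "ay": 0, "az": -0.01, "hand": 4.5},
    {"dx": 0, "dy": 0, "dz": 0.1, "ax": 0, "ay": 0, "az": 0, "hand": 4.5},
    {"dx": 0, "dy": 0, "dz": 0.1, "ax": 0, "ay": 0, "az": 0, "hand": 4.5},
    {"dx": 0, "dy": 0, "dz": 0, "ax": 0, "ay": 0, "az": 0, "hand": 4.5},
    {"dx": 0.3, "dy": 0, "dz": 0, "ax": 0, "ay": 0, "az": 0, "hand": 4.5},
    {"dx": 0.3, "dy": 0, "dz": 0, "ax": 0, "ay": 0, "az": 0, "hand": 4.5},
    {"dx": 0, "dy": 0, "dz": 0, "ax": 0, "ay": 0, "az": 0, "hand": 4.5},
    {"dx": 0, "dy": 0, "dz": 0, "ax": 0, "ay": 0, "az": 0, "hand": 4.5},
    {"dx": 0, "dy": 0, "dz": 0, "ax": 0, "ay": 0, "az": 0, "hand": 4.5},
    {"dx": 0, "dy": 0, "dz": 0, "ax": 0, "ay": 0, "az": 0, "hand": 4.5}
  ]
}}

```text
clock: 10.35
ee_pos: [0.5503, 0.0449, 0.0295]
tool_rot: [0.0, 0.761, 0.648, 0.001]
ft_force: [-0.2, -0.4, -1.8]
width: 0.543
```

```bash
cat >> m.py <<'E'
def edge(V,x,lo,hi,sgn=1):
    d=sgn*np.gradient(V[lo:hi,x]);k=min(max(int(np.argmax(d)),1),len(d)-2); a,b,e_=d[k-1:k+2]; return lo+k+(a-e_)/(2*(a-2*b+e_)+1e-9)
def chk(fn):
    im,c=load(fn); V=cv2.GaussianBlur(im,(0,0),0.8).astype(float).mean(2)
    st()
    L=np.array([(x,edge(V,x,50,95)) for x in range(255,376,6)]); print('lip row %.2f slope %.2f'%(np.median(L[:,1]),np.degrees(np.polyfit(*L.T,1)[0])))
    S=np.array([(x,edge(V,x,int(L[:,1].mean())+6,158)) for x in range(262,374,4)]);print('stone end row %.2f slope %.2f'%(np.median(S[:,1]),np.degrees(np.polyfit(*S.T,1)[0])))
    for y in list(range(100,132,4))+[145,155,165,180]:
        d=np.gradient(V[y]); print((y,[(k,round(d[k])) for k in range(212,415) if abs(d[k])>5 and abs(d[k])>=abs(d[k-1]) and abs(d[k])>abs(d[k+1])]))
E
python3 - <<'E'
from m import *
snap('wrist','w5'); chk('w5')
E
```

```text
t 10.40 p [0.5503 0.0449 0.0295] yaw 80.83 tilt [ 0.0016 -0.0019 -0.    ] F [ 0.7  0.3 -1.7] w 0.5419 j [-0.06  0.64  1.69  0.    0.81  0.1 ]
lip row 71.79 slope 0.74
stone end row 96.40 slope -0.71
(100, [(214, -16), (241, 24), (386, -18), (414, 25)])
(104, [(220, -7), (225, 18), (228, -6), (238, 8), (400, -24)])
(108, [(226, 24), (398, -24)])
(112, [(229, 22), (396, -23)])
(116, [(231, 22), (394, -24)])
(120, [(213, -29), (233, 22), (392, -24), (412, 20)])
(124, [(215, -28), (235, 23), (390, -24), (410, 21)])
(128, [(217, -31), (237, 24), (388, -24), (408, 20)])
(145, [(226, -32), (244, 15), (387, -12), (399, 21), (414, 13)])
(155, [(227, -14), (388, -7), (391, 5)])
(165, [(229, -6), (235, -14), (388, -8), (391, 6)])
(180, [(238, -16), (388, -8), (391, 8), (413, 15)])
```

```bash
python3 - <<'E'
from m import *
im,c=load('w5'); V=cv2.GaussianBlur(im,(0,0),0.8).astype(float).mean(2)
for n,lo,hi in(('lip',85,108),('stone',140,160)):
    L=np.array([(x,edge(V,x,lo,hi)) for x in range(262,374,4)]); print(n,'%.2f slope %.2f'%(np.median(L[:,1]),np.degrees(np.polyfit(*L.T,1)[0])))
for y in(134,137,140,142,144,150,152,154):
    d=np.gradient(V[y]); print((y,[(k,round(d[k])) for k in range(218,415) if abs(d[k])>5 and abs(d[k])>=abs(d[k-1]) and abs(d[k])>abs(d[k+1])]))
save(im,'w5',(210,60,410,210),4)
E
```

```text
lip 96.40 slope -0.71
stone 149.77 slope -0.81
(134, [(219, -26), (240, 23), (385, -24), (405, 20)])
(137, [(222, -19), (242, 23), (384, -24), (403, 21)])
(140, [(219, -14), (224, -19), (243, 23), (383, -25), (402, 20)])
(142, [(220, -12), (225, -20), (244, 23), (382, -23), (401, 21), (414, 6)])
(144, [(226, -29), (245, 20), (384, -12), (400, 21), (414, 13)])
(150, [(228, -24), (236, 9), (248, -6), (398, 5)])
(152, [(227, -18), (388, -5)])
(154, [(227, -16), (388, -8)])
```

View pics/w5.png

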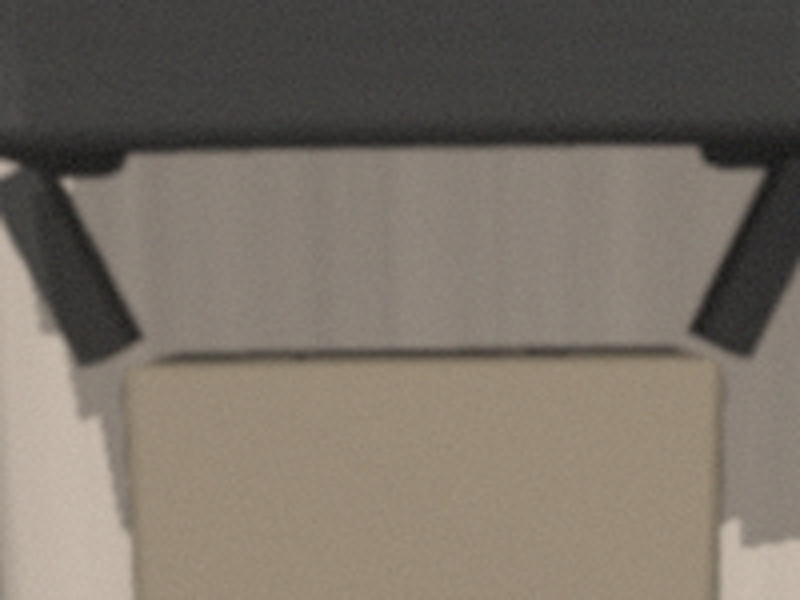

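```bash
python3 - <<'E'
from m import *
im,c=load('w5')
e=np.array([np.cos(np.radians(-8.8)),np.sin(np.radians(-8.8))]);u=np.array([-e[1],e[0]])
for n,a,b,z in(('tips',(141,341),(690,332),.022),('tips lowz',(141,341),(690,332),.012),('cheeks',(124,165),(704,160),.012),('stone end top',(128,368),(720,360),.037),('stone@590',(138,590),(716,590),.037),('stone bottom end',(160,357),(690,347),.012)):
    A,B=[px(c,q[0]/4+210,q[1]/4+60,z)[:2] for q in(a,b)];m=(A+B)/2
    print(n,'gap %.4f lat %.4f long %.4f'%(np.linalg.norm(A-B),m@e,m@u),'A %.4f B %.4f'%(A@e,B@e))
p=pose()[1][:2];print('tool',p@e,p@u)
E
```

```text
tips gap 0.0493 lat 0.5377 long 0.1935 A 0.5130 B 0.5623
tips lowz gap 0.0526 lat 0.5376 long 0.1931 A 0.5113 B 0.5639
cheeks gap 0.0544 lat 0.5376 long 0.2092 A 0.5104 B 0.5648
stone end top gap 0.0480 lat 0.5385 long 0.1918 A 0.5144 B 0.5625
stone@590 gap 0.0484 lat 0.5386 long 0.1731 A 0.5144 B 0.5628
stone bottom end gap 0.0508 lat 0.5385 long 0.1917 A 0.5131 B 0.5639
tool 0.5369869114529552 0.1285363519990892
```

The stone is parallel to the slot within 0.1° but 0.8 mm too far right. I'll shift it, then slide gently.

{"method": "drive_tool", "body": {
  "moves": [
    {"dx": 0, "dy": -0.08, "dz": 0, "ax": 0, "ay": 0, "az": 0, "hand": 4.5},
    {"dx": 0, "dy": 0, "dz": 0, "ax": 0, "ay": 0, "az": 0, "hand": 4.5},
    {"dx": 0.2, "dy": 0, "dz": 0, "ax": 0, "ay": 0, "az": 0, "hand": 4.5},
    {"dx": 0.2, "dy": 0, "dz": 0, "ax": 0, "ay": 0, "az": 0, "hand": 4.5},
    {"dx": 0.2, "dy": 0, "dz": 0, "ax": 0, "ay": 0, "az": 0, "hand": 4.5},
    {"dx": 0.2, "dy": -0.01, "dz": 0, "ax": 0, "ay": 0, "az": 0, "hand": 4.5},
    {"dx": 0.2, "dy": 0, "dz": 0, "ax": 0, "ay": 0, "az": 0, "hand": 4.5},
    {"dx": 0.2, "dy": 0, "dz": 0, "ax": 0, "ay": 0, "az": 0, "hand": 4.5},
    {"dx": 0, "dy": 0, "dz": 0, "ax": 0, "ay": 0, "az": 0, "hand": 4.5},
    {"dx": 0, "dy": 0, "dz": 0, "ax": 0, "ay": 0, "az": 0, "hand": 4.5}
  ]
}}

```text
clock: 11.4
ee_pos: [0.5516, 0.0579, 0.0295]
tool_rot: [0.0, 0.761, 0.648, 0.001]
ft_force: [0.1, -1.4, -1.9]
width: 0.545
```

```bash
cat >> m.py <<'E'
def rel(fn):
    st(); im,c=load(fn); V=cv2.GaussianBlur(im,(0,0),0.8).astype(float).mean(2)
    for y in (150,160,170,190):
        d=np.gradient(V[y]); print((y,[(k,round(d[k])) for k in range(212,415) if abs(d[k])>5 and abs(d[k])>=abs(d[k-1]) and abs(d[k])>abs(d[k+1])]))
    for x in(270,300,330,360):
        d=np.gradient(V[:200,x]); print('col',x,[(k,round(d[k])) for k in range(60,195) if abs(d[k])>5 and abs(d[k])>=abs(d[k-1]) and abs(d[k])>abs(d[k+1])])
    p=pose()[1][:2]; e=np.array([np.cos(np.radians(-8.8)),np.sin(np.radians(-8.8))]);print('tool lat,long',p@e,p@[-e[1],e[0]])
E
python3 - <<'E'
from m import *
snap('wrist','w6'); rel('w6')
E
```

```text
t 11.45 p [0.5516 0.0579 0.0295] yaw 80.84 tilt [ 0.002  -0.0019 -0.    ] F [-0.4 -0.2 -2.4] w 0.5420 j [-0.03  0.64  1.68  0.    0.81  0.12]
(150, [(213, -27), (234, 23), (248, -8), (390, 11), (396, -26)])
(160, [(219, -28), (239, 14), (391, -16), (410, 22)])
(170, [(223, -27), (241, 25), (281, -6), (390, -22), (406, 21)])
(190, [(232, -16), (244, 7), (387, -8), (391, 6)])
col 270 [(141, 23), (148, -21), (152, 8), (163, 11)]
col 300 [(140, 24), (147, -22), (151, 8), (167, 12)]
col 330 [(140, 24), (147, -22), (150, 9), (163, 11)]
col 360 [(140, 24), (146, -24), (150, 10), (166, 12)]
tool lat,long 0.536273407304764 0.14160624265350438
```

{"method": "drive_tool", "body": {
  "moves": [
    {"dx": 0.2, "dy": 0, "dz": 0, "ax": 0, "ay": 0, "az": 0, "hand": 4.5},
    {"dx": 0.2, "dy": 0, "dz": 0, "ax": 0, "ay": 0, "az": 0, "hand": 4.5},
    {"dx": 0.2, "dy": -0.01, "dz": 0, "ax": 0, "ay": 0, "az": 0, "hand": 4.5},
    {"dx": 0.2, "dy": 0, "dz": 0, "ax": 0, "ay": 0, "az": 0, "hand": 4.5},
    {"dx": 0.2, "dy": 0, "dz": 0, "ax": 0, "ay": 0, "az": 0, "hand": 4.5},
    {"dx": 0.2, "dy": 0, "dz": 0, "ax": 0, "ay": 0, "az": 0, "hand": 4.5},
    {"dx": 0.2, "dy": -0.01, "dz": 0, "ax": 0, "ay": 0, "az": 0, "hand": 4.5},
    {"dx": 0.2, "dy": 0, "dz": 0, "ax": 0, "ay": 0, "az": 0, "hand": 4.5},
    {"dx": 0.2, "dy": 0, "dz": 0, "ax": 0, "ay": 0, "az": 0, "hand": 4.5},
    {"dx": 0, "dy": 0, "dz": 0, "ax": 0, "ay": 0, "az": 0, "hand": 4.5}
  ]
}}

```text
clock: 12.45
ee_pos: [0.5544, 0.0773, 0.0295]
tool_rot: [0.0, 0.761, 0.648, 0.001]
ft_force: [-0.0, 0.0, -2.5]
width: 0.543
```

```bash
python3 - <<'E'
from m import *
st(); p=pose()[1][:2]; e=np.array([np.cos(np.radians(-8.8)),np.sin(np.radians(-8.8))]);print('tool lat,long',p@e,p@[-e[1],e[0]])
E
```

```text
t 12.45 p [0.5544 0.0773 0.0295] yaw 80.83 tilt [ 0.0018 -0.0019 -0.    ] F [-0.   0.  -2.5] w 0.5429 j [0.   0.65 1.67 0.   0.82 0.16]
tool lat,long 0.5360910536105078 0.1611812300728122
```

{"method": "drive_tool", "body": {
  "moves": [
    {"dx": 0.15, "dy": 0, "dz": 0, "ax": 0, "ay": 0, "az": 0, "hand": 4.5},
    {"dx": 0.15, "dy": 0, "dz": 0, "ax": 0, "ay": 0, "az": 0, "hand": 4.5},
    {"dx": 0.15, "dy": 0, "dz": 0, "ax": 0, "ay": 0, "az": 0, "hand": 4.5},
    {"dx": 0.15, "dy": 0, "dz": 0, "ax": 0, "ay": 0, "az": 0, "hand": 4.5},
    {"dx": 0.1, "dy": 0, "dz": 0, "ax": 0, "ay": 0, "az": 0, "hand": 4.5},
    {"dx": 0.1, "dy": 0, "dz": 0, "ax": 0, "ay": 0, "az": 0, "hand": 4.5},
    {"dx": 0.1, "dy": 0, "dz": 0, "ax": 0, "ay": 0, "az": 0, "hand": 4.5},
    {"dx": 0.1, "dy": 0, "dz": 0, "ax": 0, "ay": 0, "az": 0, "hand": 4.5},
    {"dx": 0.1, "dy": 0, "dz": 0, "ax": 0, "ay": 0, "az": 0, "hand": 4.5},
    {"dx": 0.1, "dy": 0, "dz": 0, "ax": 0, "ay": 0, "az": 0, "hand": 4.5}
  ]
}}

```text
clock: 13.45
ee_pos: [0.555, 0.081, 0.0296]
tool_rot: [0.003, 0.762, 0.648, -0.004]
ft_force: [-1.3, -5.6, -2.0]
width: 0.543
```

```bash
python3 - <<'E'
from m import *
st(); p=pose()[1][:2]; e=np.array([np.cos(np.radians(-8.8)),np.sin(np.radians(-8.8))]);print('tool lat,long',p@e,p@[-e[1],e[0]])
snap('side','s1',(240,180,400,310),4)
snap('wrist','w7'); rel('w7')
E
```

```text
t 13.45 p [0.555  0.081  0.0296] yaw 80.80 tilt [-0.0013  0.0105 -0.    ] F [-1.3 -5.6 -2. ] w 0.5426 j [ 0.01  0.66  1.66 -0.01  0.83  0.18]
tool lat,long 0.5360499022955131 0.16494737245384516
t 13.55 p [0.555  0.081  0.0296] yaw 80.80 tilt [-0.0013  0.0106 -0.    ] F [-0.7 -5.4 -1.3] w 0.5414 j [ 0.01  0.66  1.66 -0.01  0.83  0.18]
(150, [])
(160, [])
(170, [])
(190, [])
col 270 [(107, 21), (113, -34)]
col 300 [(107, 20), (112, -35)]
col 330 [(107, 21), (112, -37)]
col 360 [(106, 19), (111, -32)]
tool lat,long 0.5360964327628156 0.16492251119528245
```

View pics/w7.png

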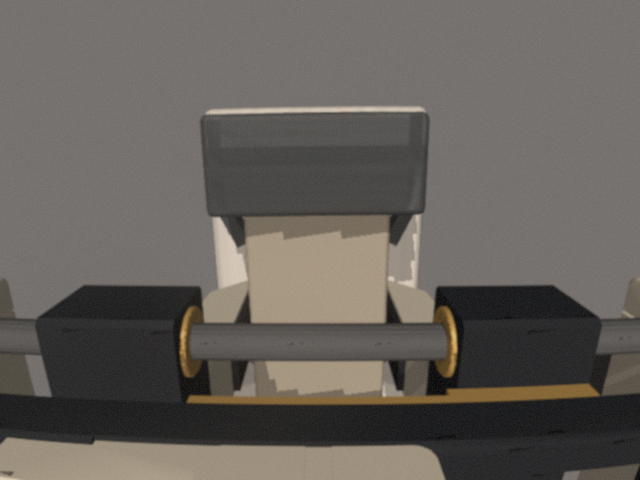

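Wrist view: the stone is under the lip (lip edge at row 213, stone centred at columns 246–389) and the push stalled at 5.6 N, so it is likely on the end wall. I'll push a little more to confirm.

{"method": "drive_tool", "body": {
  "moves": [
    {"dx": 0.2, "dy": 0, "dz": 0, "ax": 0, "ay": 0, "az": 0, "hand": 4.5},
    {"dx": 0.3, "dy": 0, "dz": 0, "ax": 0, "ay": 0, "az": 0, "hand": 4.5},
    {"dx": 0.4, "dy": 0, "dz": 0, "ax": 0, "ay": 0, "az": 0, "hand": 4.5},
    {"dx": 0.4, "dy": 0, "dz": 0, "ax": 0, "ay": 0, "az": 0, "hand": 4.5},
    {"dx": 0.4, "dy": 0, "dz": 0, "ax": 0, "ay": 0, "az": 0, "hand": 4.5},
    {"dx": 0.4, "dy": 0, "dz": 0, "ax": 0, "ay": 0, "az": 0, "hand": 4.5},
    {"dx": 0.4, "dy": 0, "dz": 0, "ax": 0, "ay": 0, "az": 0, "hand": 4.5},
    {"dx": 0.4, "dy": 0, "dz": 0, "ax": 0, "ay": 0, "az": 0, "hand": 4.5},
    {"dx": 0.4, "dy": 0, "dz": 0, "ax": 0, "ay": 0, "az": 0, "hand": 4.5},
    {"dx": 0.4, "dy": 0, "dz": 0, "ax": 0, "ay": 0, "az": 0, "hand": 4.5}
  ]
}}

```text
clock: 14.55
ee_pos: [0.5553, 0.083, 0.0294]
tool_rot: [0.016, 0.758, 0.652, -0.029]
ft_force: [-4.5, -19.1, 1.6]
width: 0.539
```

```bash
python3 - <<'E'
from m import *
st(); p=pose()[1][:2]; e=np.array([np.cos(np.radians(-8.8)),np.sin(np.radians(-8.8))]);print('tool lat,long',p@e,p@[-e[1],e[0]])
E
```

```text
t 14.55 p [0.5553 0.083  0.0294] yaw 81.42 tilt [-0.0136  0.0645 -0.0004] F [ -4.5 -19.1   1.6] w 0.5388 j [ 0.04  0.67  1.63 -0.08  0.87  0.25]
tool lat,long 0.5360708089985105 0.16695434738606302
```

On the wall: 19 N with only compliance motion. Release and lift.

{"method": "drive_tool", "body": {
  "moves": [
    {"dx": -0.1, "dy": 0, "dz": 0, "ax": 0, "ay": 0.02, "az": 0, "hand": 4.5},
    {"dx": 0, "dy": 0, "dz": 0, "ax": 0, "ay": 0, "az": 0, "hand": 9.1},
    {"dx": 0, "dy": 0, "dz": 0, "ax": 0, "ay": 0, "az": 0, "hand": 9.1},
    {"dx": 0, "dy": 0, "dz": 0, "ax": -0.01, "ay": 0.02, "az": 0, "hand": 9.1},
    {"dx": 0, "dy": 0, "dz": 0, "ax": 0, "ay": 0.02, "az": 0, "hand": 9.1},
    {"dx": 0, "dy": 0, "dz": -1, "ax": 0, "ay": 0, "az": 0, "hand": 9.1},
    {"dx": 0, "dy": 0, "dz": -2.5, "ax": 0, "ay": 0, "az": 0, "hand": 9.1},
    {"dx": 0, "dy": 0, "dz": -4, "ax": 0, "ay": 0, "az": 0, "hand": 9.1},
    {"dx": 0, "dy": 0, "dz": -4.5, "ax": 0, "ay": 0, "az": 0, "hand": 9.1},
    {"dx": 0, "dy": 0, "dz": -4, "ax": 0, "ay": 0, "az": 0, "hand": 9.1}
  ]
}}

```text
clock: 15.55
ee_pos: [0.5527, 0.0824, 0.1923]
tool_rot: [-0.005, 0.758, 0.652, -0.004]
ft_force: [1.3, 0.3, 0.3]
width: 0.989
```

```bash
python3 - <<'E'
from m import *
st()
# origin: raw wrist measure: lip face (y=237) long .2092 lat .5377 ; tool bias lat: use tool values (home: tool long .165 <-> y~192)
e=np.array([np.cos(np.radians(-8.8)),np.sin(np.radians(-8.8))]);u=np.array([-e[1],e[0]])
im,c=load('top0')
for lat,y0 in((.5361,.2092-.237),): print('origin',lat*e+y0*u)
o=.5361*e+(.2085-.237)*u
t=o-.010*u; print('target',t)
plan([((t[0],t[1]+.04,.2),20),((t[0],t[1],.2),-8.8)],[9,5])
E
```

```text
t 15.55 p [0.5527 0.0824 0.1923] yaw 81.34 tilt [-0.0129  0.0006 -0.    ] F [1.3 0.3 0.3] w 0.9893 j [0.01 0.45 1.49 0.   1.21 0.16]
origin [ 0.52553623 -0.10948846]
target [ 0.52389928 -0.1200625 ]
0 [-1.833, -0.046, -0.084, -0.001, 0.001, 0.119]
1 [-1.826, 0.172, -0.085, -0.001, 0.001, 0.119]
2 [-1.792, 0.388, -0.086, -0.001, 0.001, 0.119]
3 [-1.733, 0.598, -0.087, -0.001, 0.001, 0.119]
4 [-1.65, 0.799, -0.088, -0.001, 0.001, 0.119]
5 [-1.543, 0.99, -0.088, -0.001, 0.001, 0.119]
6 [-1.415, 1.166, -0.088, -0.001, 0.001, 0.119]
7 [-1.267, 1.326, -0.087, -0.001, 0.001, 0.119]
8 [-1.1, 1.467, -0.086, -0.001, 0.001, 0.119]
9 [-0.274, 0.752, 0.0, 0.0, -0.0, 0.101]
10 [-0.197, 0.775, 0.0, 0.0, -0.0, 0.101]
11 [-0.118, 0.791, 0.0, 0.0, -0.0, 0.101]
12 [-0.038, 0.799, 0.0, 0.0, -0.0, 0.101]
13 [0.042, 0.799, 0.0, 0.0, -0.0, 0.101]
```

{"method": "drive_tool", "body": {
  "moves": [
    {"dx": -1.8, "dy": 0, "dz": -0.1, "ax": -0.005, "ay": 0, "az": 0.13, "hand": 9.1},
    {"dx": -1.8, "dy": 0.2, "dz": -0.1, "ax": -0.005, "ay": 0, "az": 0.13, "hand": 9.1},
    {"dx": -1.8, "dy": 0.4, "dz": 0, "ax": 0, "ay": 0, "az": 0.13, "hand": 9.1},
    {"dx": -1.7, "dy": 0.6, "dz": 0, "ax": 0, "ay": 0, "az": 0.13, "hand": 9.1},
    {"dx": -1.6, "dy": 0.8, "dz": 0, "ax": 0, "ay": 0, "az": 0.13, "hand": 9.1},
    {"dx": -1.5, "dy": 1.0, "dz": 0, "ax": 0, "ay": 0, "az": 0.13, "hand": 9.1},
    {"dx": -1.4, "dy": 1.2, "dz": 0, "ax": 0, "ay": 0, "az": 0.13, "hand": 9.1},
    {"dx": -1.2, "dy": 1.4, "dz": 0, "ax": 0, "ay": 0, "az": 0.13, "hand": 9.1},
    {"dx": -1.0, "dy": 1.5, "dz": 0, "ax": 0, "ay": 0, "az": 0.13, "hand": 9.1},
    {"dx": -0.6, "dy": 1.5, "dz": 0, "ax": 0, "ay": 0, "az": 0.13, "hand": 9.1}
  ]
}}

```text
clock: 16.55
ee_pos: [0.5174, -0.096, 0.2117]
tool_rot: [0.001, 0.999, 0.037, 0.011]
ft_force: [0.1, -0.0, 0.5]
width: 0.992
```

```bash
python3 - <<'E'
from m import *
st()
plan([((.524,-.120,.2),-8.8)],[4])
E
```

```text
t 16.55 p [ 0.5174 -0.096   0.2117] yaw 4.21 tilt [ 0.0026 -0.0228 -0.    ] F [ 0.1 -0.   0.5] w 0.9919 j [-0.33  0.36  1.59  0.01  1.18  1.16]
0 [0.113, 0.609, 0.297, -0.0, -0.006, 0.057]
1 [0.149, 0.602, 0.296, -0.0, -0.006, 0.057]
2 [0.184, 0.592, 0.295, -0.0, -0.006, 0.057]
3 [0.219, 0.581, 0.294, -0.0, -0.006, 0.057]
```

{"method": "drive_tool", "body": {
  "moves": [
    {"dx": 0.1, "dy": 0.6, "dz": 0.3, "ax": 0, "ay": -0.006, "az": 0.057, "hand": 9.1},
    {"dx": 0.1, "dy": 0.6, "dz": 0.3, "ax": 0, "ay": -0.006, "az": 0.057, "hand": 9.1},
    {"dx": 0.2, "dy": 0.6, "dz": 0.3, "ax": 0, "ay": -0.006, "az": 0.057, "hand": 9.1},
    {"dx": 0.2, "dy": 0.6, "dz": 0.3, "ax": 0, "ay": -0.006, "az": 0.05, "hand": 9.1},
    {"dx": 0, "dy": 0, "dz": 0, "ax": 0, "ay": 0, "az": 0, "hand": 9.1},
    {"dx": 0, "dy": 0, "dz": 0, "ax": 0, "ay": 0, "az": 0, "hand": 9.1},
    {"dx": 0, "dy": 0, "dz": 0, "ax": 0, "ay": 0, "az": 0, "hand": 9.1},
    {"dx": 0, "dy": 0, "dz": 0, "ax": 0, "ay": 0, "az": 0, "hand": 9.1},
    {"dx": 0, "dy": 0, "dz": 0, "ax": 0, "ay": 0, "az": 0, "hand": 9.1},
    {"dx": 0, "dy": 0, "dz": 0, "ax": 0, "ay": 0, "az": 0, "hand": 9.1}
  ]
}}

```text
clock: 17.55
ee_pos: [0.5225, -0.1217, 0.2057]
tool_rot: [0.0, 0.997, -0.079, 0.002]
ft_force: [0.2, -0.6, 0.3]
width: 0.995
```

```bash
python3 - <<'E'
from m import *
st()
a,c=snap('top','t2'); b,_=snap('side','s2'); w,_=snap('wrist','w8')
f=lambda im,c,k:cv2.resize(im[c[1]:c[3],c[0]:c[2]],None,fx=k,fy=k,interpolation=cv2.INTER_CUBIC)
im=np.zeros((600,800,3),np.uint8)
A=f(a,(275,195,435,255),2.5*2); im[:300]=A[:300,:800]
im[300:600,:400]=f(b,(260,200,400,305),400/140)[:300,:400]
im[300:600,400:]=f(w,(0,0,640,480),.625)[:300]
save(im,'c2')
E
```

```text
t 17.55 p [ 0.5225 -0.1217  0.2057] yaw -9.09 tilt [ 0.    -0.005 -0.   ] F [ 0.2 -0.6  0.3] w 0.9947 j [-0.37  0.39  1.55  0.    1.19  1.36]
```

View pics/c2.png

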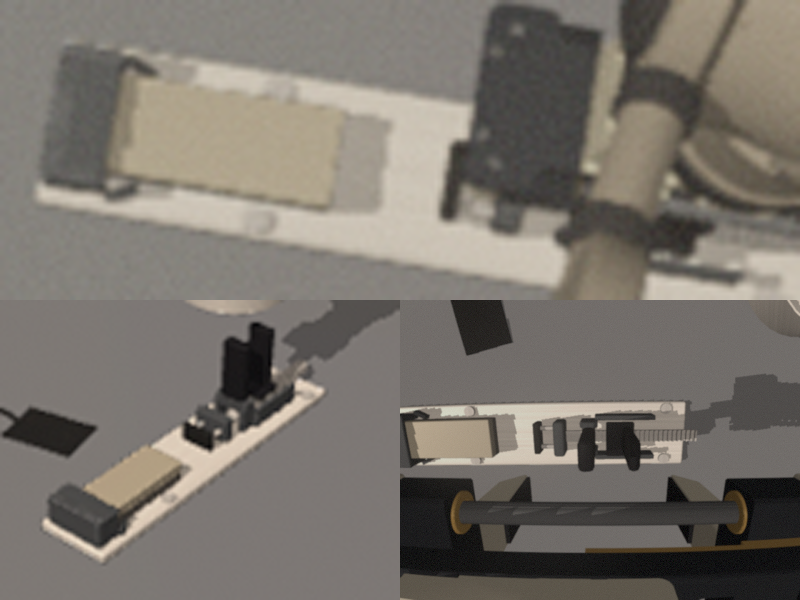

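View: the stone is seated under the lip, flat and centred. The wrist camera also sees the pad at x≈214 px, the head at ≈245, post top at ≈(298,262) and paddle top at ≈(371,262). I'll get exact numbers from row profiles.

```bash
cat >> m.py <<'E'
def peaks(V,y,lo,hi,th=8,h=2):
    row=V[y-h:y+h+1].mean(0); d=np.gradient(row); o=[]
    for k in range(lo,hi):
        if abs(d[k])>th and abs(d[k])>=abs(d[k-1]) and abs(d[k])>abs(d[k+1]):
            a,b,c_=abs(d[k-1]),abs(d[k]),abs(d[k+1]); o.append((round(k+(a-c_)/(2*(a-2*b+c_)+1e-9),1),round(d[k])))
    return o
E
python3 - <<'E'
from m import *
im,c=load('w8'); V=cv2.GaussianBlur(im,(0,0),0.7).astype(float).mean(2)
print(c)
for y in (200,205,212,220,228,235): print(y,peaks(V,y,0,330))
for y in (240,248,256,262,268): print(y,peaks(V,y,270,400))
E
```

```text
{'intrinsics': array([[411.30571148,   0.        , 317.99538974],
       [  0.        , 411.30571148, 240.2777244 ],
       [  0.        ,   0.        ,   1.        ]]), 'k1': -0.09508994950500674, 'position': array([ 0.59337936, -0.13386087,  0.34878937]), 'orientation': array([-0.64315451,  0.08440183, -0.09934461,  0.75455898])}
200 [(np.float64(3.6), -9), (np.float64(8.0), 20), (np.float64(20.4), 17), (np.float64(141.3), -22), (np.float64(153.5), 24), (np.float64(183.4), 19), (np.float64(211.9), -40), (np.float64(226.3), 19), (np.float64(243.7), -17), (np.float64(265.7), 25), (np.float64(287.2), -19), (np.float64(315.4), 39), (np.float64(321.9), -17), (np.float64(329.5), -29)]
205 [(np.float64(4.2), -9), (np.float64(9.0), 20), (np.float64(22.0), 19), (np.float64(141.9), -22), (np.float64(154.0), 25), (np.float64(184.7), 20), (np.float64(212.1), -43), (np.float64(223.7), 20), (np.float64(231.8), 11), (np.float64(243.8), -22), (np.float64(265.8), 26), (np.float64(290.5), -14), (np.float64(312.1), 20), (np.float64(329.4), -28)]
212 [(np.float64(5.5), -9), (np.float64(10.1), 19), (np
[... 1047 characters left out ...]
t64(188.0), 17), (np.float64(214.2), -42), (np.float64(225.8), 19), (np.float64(234.7), 9), (np.float64(245.7), -26), (np.float64(267.1), 26), (np.float64(283.4), -27), (np.float64(316.1), 28)]
240 [(np.float64(283.7), -41), (np.float64(315.9), 17), (np.float64(329.5), -17), (np.float64(384.4), 16)]
248 [(np.float64(283.9), -43), (np.float64(311.7), 9), (np.float64(384.3), 9)]
256 [(np.float64(284.3), -42), (np.float64(310.7), 39), (np.float64(361.2), -38), (np.float64(383.6), 40)]
262 [(np.float64(284.5), -30), (np.float64(310.5), 33), (np.float64(362.9), -28), (np.float64(383.3), 30)]
268 [(np.float64(285.1), -18), (np.float64(309.8), 19), (np.float64(365.0), -19), (np.float64(382.2), 21)]
```

```bash
python3 - <<'E'
from m import *
im,c=load('w8')
e=np.array([np.cos(np.radians(-8.8)),np.sin(np.radians(-8.8))]);u=np.array([-e[1],e[0]])
for n,x,y,z in(('stone near top',143.7,220,.037),('stone near bot',155.8,220,.012),('padface',213.2,220,.038),('padback',228,220,.038),('headfront',244.7,220,.043),('headback',265.6,220,.043),('post f',284.4,258,.12),('post b',310.6,258,.12),('paddle f',361.8,258,.12),('paddle b',383.4,258,.12),('lip front',11.7,220,.046)):
    P=px(c,x,y,z)[:2]; print(n,'long %.2f lat %.2f'%(1000*P@u,1000*P@e))
p=pose()[1][:2];print('tool',p@u*1000,p@e*1000)
E
```

```text
stone near top long 96.44 lat 540.74
stone near bot long 96.86 lat 535.34
padface long 40.43 lat 540.47
padback long 28.81 lat 540.38
headfront long 14.84 lat 541.35
headback long -1.14 lat 541.24
post f long -21.43 lat 535.06
post b long -36.70 lat 534.99
paddle f long -66.56 lat 534.82
paddle b long -79.21 lat 534.73
lip front long 203.92 lat 543.97
tool -40.49582031694605 535.0354488558985
```

{"method": "drive_tool", "body": {
  "moves": [
    {"dx": 0.1, "dy": -0.1, "dz": 1, "ax": 0, "ay": -0.005, "az": 0, "hand": 9.1},
    {"dx": 0, "dy": 0, "dz": 2, "ax": 0, "ay": 0, "az": 0, "hand": 9.1},
    {"dx": 0, "dy": 0, "dz": 1.5, "ax": 0, "ay": 0, "az": 0, "hand": 9.1},
    {"dx": 0, "dy": 0, "dz": 1.5, "ax": 0, "ay": 0, "az": 0, "hand": 9.1},
    {"dx": 0, "dy": 0, "dz": 1.5, "ax": 0, "ay": 0, "az": 0, "hand": 9.1},
    {"dx": 0, "dy": 0, "dz": 1.5, "ax": 0, "ay": 0, "az": 0, "hand": 9.1},
    {"dx": 0, "dy": 0, "dz": 1.0, "ax": 0, "ay": 0, "az": 0, "hand": 9.1},
    {"dx": 0, "dy": 0, "dz": 0.5, "ax": 0, "ay": 0, "az": 0, "hand": 9.1},
    {"dx": 0, "dy": 0, "dz": 0, "ax": 0, "ay": 0, "az": 0, "hand": 9.1},
    {"dx": 0, "dy": 0, "dz": 0, "ax": 0, "ay": 0, "az": 0, "hand": 9.1}
  ],
  "grip_force": 12
}}

```text
clock: 18.7
ee_pos: [0.5234, -0.1203, 0.092]
tool_rot: [-0.0, 0.997, -0.079, -0.002]
ft_force: [0.2, 0.6, -0.2]
width: 0.988
```

```bash
cat >> m.py <<'E'
def mm(fn,rows=(180,300),show=True):
    st(); p=pose()[1][:2]; e=np.array([np.cos(np.radians(-8.8)),np.sin(np.radians(-8.8))]);u=np.array([-e[1],e[0]])
    print('tool long %.1f lat %.1f'%(p@u*1000,p@e*1000))
    im,c=snap('wrist',fn); V=cv2.GaussianBlur(im,(0,0),0.7).astype(float).mean(2)
    # image row of pad line: holder lat .536+.010, y=70..127 z=.038
    for lat in (.541,):
        a=lat*e+(-.029+.095)*u; q=proj(c,[[*a,.038]])[0]; y=int(round(q[1]))
        print('row',y,[(x,g,round(1000*px(c,x,y,.038)[:2]@u+29,1)) for x,g in [(float(a),int(b)) for a,b in peaks(V,y,0,420,10)]])
E
python3 - <<'E'
from m import *
mm('w9')
E
```

```text
t 18.70 p [ 0.5234 -0.1203  0.092 ] yaw -9.09 tilt [-0.0006  0.004  -0.    ] F [ 0.2  0.6 -0.2] w 0.9884 j [-0.37  0.53  1.68 -0.    0.94  1.36]
tool long -38.8 lat 535.7
row 266 [(61.9, -21, np.float64(124.5)), (87.9, 29, np.float64(109.7)), (129.5, 18, np.float64(86.8)), (163.0, -47, np.float64(69.0)), (188.9, 31, np.float64(55.4)), (209.1, -20, np.float64(44.9)), (243.0, 25, np.float64(27.6)), (275.4, -25, np.float64(11.1)), (312.1, 27, np.float64(-7.4)), (338.6, -28, np.float64(-20.8)), (413.3, 24, np.float64(-58.8))]
```

{"method": "drive_tool", "body": {
  "moves": [
    {"dx": 0, "dy": 0, "dz": 0, "ax": 0, "ay": 0, "az": 0, "hand": 3.6},
    {"dx": 0, "dy": 0, "dz": 0, "ax": 0, "ay": 0, "az": 0, "hand": 3.6},
    {"dx": 0, "dy": 0, "dz": 0, "ax": 0, "ay": 0, "az": 0, "hand": 3.6},
    {"dx": 0, "dy": 0, "dz": 0, "ax": 0, "ay": 0, "az": 0, "hand": 3.6},
    {"dx": 0, "dy": 0, "dz": 0, "ax": 0, "ay": 0, "az": 0, "hand": 3.6},
    {"dx": 0, "dy": 0, "dz": 0, "ax": 0, "ay": 0, "az": 0, "hand": 3.6},
    {"dx": 0, "dy": 0, "dz": 0, "ax": 0, "ay": 0, "az": 0, "hand": 3.6},
    {"dx": 0, "dy": 0, "dz": 0, "ax": 0, "ay": 0, "az": 0, "hand": 3.6},
    {"dx": 0, "dy": 0, "dz": 0, "ax": 0, "ay": 0, "az": 0, "hand": 3.6},
    {"dx": 0, "dy": 0, "dz": 0, "ax": 0, "ay": 0, "az": 0, "hand": 3.6}
  ],
  "grip_force": 12
}}

```text
clock: 19.75
ee_pos: [0.5238, -0.121, 0.093]
tool_rot: [0.0, 0.997, -0.079, -0.001]
ft_force: [2.6, 4.9, -2.9]
width: 0.423
```

```bash
python3 - <<'E'
from m import *
mm('w10')
E
```

```text
t 19.75 p [ 0.5238 -0.121   0.093 ] yaw -9.08 tilt [0.0001 0.0015 0.    ] F [ 2.6  4.9 -2.9] w 0.4232 j [-0.37  0.53  1.68 -0.    0.94  1.36]
tool long -39.5 lat 536.2
row 267 [(61.9, -24, np.float64(124.5)), (87.8, 32, np.float64(109.7)), (127.7, -31, np.float64(87.7)), (155.6, 51, np.float64(72.7)), (159.0, -14, np.float64(70.9)), (172.0, -21, np.float64(64.0)), (208.0, 27, np.float64(45.2)), (243.0, 17, np.float64(27.1)), (274.1, -44, np.float64(11.2)), (362.8, 32, np.float64(-33.8)), (383.2, 10, np.float64(-44.2)), (391.2, -12, np.float64(-48.3)), (394.2, 13, np.float64(-49.9)), (402.1, -15, np.float64(-53.9)), (405.1, 15, np.float64(-55.5)), (413.1, -16, np.float64(-59.6)), (416.1, 16, np.float64(-61.1))]
```

Pad face moved from px 163 to 127.7 (~18.7 mm), and about 36 mm remains to the stone. Release and do a second stroke.

{"method": "drive_tool", "body": {
  "moves": [
    {"dx": 0, "dy": 0, "dz": 0, "ax": 0, "ay": 0, "az": 0, "hand": 9.1},
    {"dx": 0, "dy": 0, "dz": 0, "ax": 0, "ay": 0, "az": 0, "hand": 9.1},
    {"dx": 0, "dy": 0, "dz": 0, "ax": 0, "ay": 0, "az": 0, "hand": 9.1},
    {"dx": 0, "dy": 0, "dz": 0, "ax": 0, "ay": 0, "az": 0, "hand": 9.1},
    {"dx": 0, "dy": 0, "dz": 0, "ax": 0, "ay": 0, "az": 0, "hand": 9.1},
    {"dx": 0, "dy": 0, "dz": 0, "ax": 0, "ay": 0, "az": 0, "hand": 9.1},
    {"dx": 0, "dy": 0, "dz": 0, "ax": 0, "ay": 0, "az": 0, "hand": 9.1},
    {"dx": 0, "dy": 0, "dz": 0, "ax": 0, "ay": 0, "az": 0, "hand": 9.1},
    {"dx": 0, "dy": 0, "dz": 0, "ax": 0, "ay": 0, "az": 0, "hand": 9.1},
    {"dx": 0, "dy": 0, "dz": 0, "ax": 0, "ay": 0, "az": 0, "hand": 9.1}
  ]
}}

```text
clock: 20.8
ee_pos: [0.5243, -0.1212, 0.094]
tool_rot: [0.0, 0.997, -0.079, 0.0]
ft_force: [0.0, -0.3, 0.3]
width: 0.99
```

{"method": "drive_tool", "body": {
  "moves": [
    {"dx": 0, "dy": 0, "dz": 0, "ax": 0, "ay": 0, "az": 0, "hand": 3.6},
    {"dx": 0, "dy": 0, "dz": 0, "ax": 0, "ay": 0, "az": 0, "hand": 3.6},
    {"dx": 0, "dy": 0, "dz": 0, "ax": 0, "ay": 0, "az": 0, "hand": 3.6},
    {"dx": 0, "dy": 0, "dz": 0, "ax": 0, "ay": 0, "az": 0, "hand": 3.6},
    {"dx": 0, "dy": 0, "dz": 0, "ax": 0, "ay": 0, "az": 0, "hand": 3.6},
    {"dx": 0, "dy": 0, "dz": 0, "ax": 0, "ay": 0, "az": 0, "hand": 3.6},
    {"dx": 0, "dy": 0, "dz": 0, "ax": 0, "ay": 0, "az": 0, "hand": 3.6},
    {"dx": 0, "dy": 0, "dz": 0, "ax": 0, "ay": 0, "az": 0, "hand": 3.6},
    {"dx": 0, "dy": 0, "dz": 0, "ax": 0, "ay": 0, "az": 0, "hand": 3.6},
    {"dx": 0, "dy": 0, "dz": 0, "ax": 0, "ay": 0, "az": 0, "hand": 3.6}
  ]
}}

```text
clock: 21.8
ee_pos: [0.5242, -0.121, 0.0938]
tool_rot: [-0.0, 0.997, -0.079, -0.0]
ft_force: [1.1, 4.5, -0.1]
width: 0.418
```

```bash
python3 - <<'E'
from m import *
mm('w11')
E
```

```text
t 21.80 p [ 0.5242 -0.121   0.0938] yaw -9.07 tilt [-0.0002  0.     -0.    ] F [ 1.1  4.5 -0.1] w 0.4177 j [-0.37  0.53  1.68  0.    0.94  1.36]
tool long -39.3 lat 536.6
row 267 [(63.2, -24, np.float64(124.4)), (88.9, 33, np.float64(109.7)), (96.0, -31, np.float64(105.7)), (126.3, 36, np.float64(89.0)), (138.2, -22, np.float64(82.5)), (176.3, 26, np.float64(62.2)), (212.2, 17, np.float64(43.3)), (240.9, -20, np.float64(28.5)), (248.3, 17, np.float64(24.7)), (252.1, -22, np.float64(22.7)), (259.0, 17, np.float64(19.2)), (263.1, -21, np.float64(17.1)), (269.8, 17, np.float64(13.7)), (274.6, -43, np.float64(11.2)), (362.3, 34, np.float64(-33.5)), (390.8, -12, np.float64(-48.1)), (393.9, 10, np.float64(-49.7)), (401.8, -13, np.float64(-53.8)), (404.8, 12, np.float64(-55.4)), (412.7, -15, np.float64(-59.4)), (415.7, 14, np.float64(-61.0))]
```

{"method": "drive_tool", "body": {
  "moves": [
    {"dx": 0, "dy": 0, "dz": 0, "ax": 0, "ay": 0, "az": 0, "hand": 9.1},
    {"dx": 0, "dy": 0, "dz": 0, "ax": 0, "ay": 0, "az": 0, "hand": 9.1},
    {"dx": 0, "dy": 0, "dz": 0, "ax": 0, "ay": 0, "az": 0, "hand": 9.1},
    {"dx": 0, "dy": 0, "dz": 0, "ax": 0, "ay": 0, "az": 0, "hand": 9.1},
    {"dx": 0, "dy": 0, "dz": 0, "ax": 0, "ay": 0, "az": 0, "hand": 9.1},
    {"dx": 0, "dy": 0, "dz": 0, "ax": 0, "ay": 0, "az": 0, "hand": 9.1},
    {"dx": 0, "dy": 0, "dz": 0, "ax": 0, "ay": 0, "az": 0, "hand": 9.1},
    {"dx": 0, "dy": 0, "dz": 0, "ax": 0, "ay": 0, "az": 0, "hand": 9.1},
    {"dx": 0, "dy": 0, "dz": 0, "ax": 0, "ay": 0, "az": 0, "hand": 9.1},
    {"dx": 0, "dy": 0, "dz": 0, "ax": 0, "ay": 0, "az": 0, "hand": 9.1}
  ]
}}

```text
clock: 22.85
ee_pos: [0.5243, -0.1212, 0.0938]
tool_rot: [0.0, 0.997, -0.079, 0.0]
ft_force: [-0.0, -0.3, 0.3]
width: 0.991
```

{"method": "drive_tool", "body": {
  "moves": [
    {"dx": 0, "dy": 0, "dz": 0, "ax": 0, "ay": 0, "az": 0, "hand": 6.0},
    {"dx": 0, "dy": 0, "dz": 0, "ax": 0, "ay": 0, "az": 0, "hand": 6.0},
    {"dx": 0, "dy": 0, "dz": 0, "ax": 0, "ay": 0, "az": 0, "hand": 6.0},
    {"dx": 0, "dy": 0, "dz": 0, "ax": 0, "ay": 0, "az": 0, "hand": 5.0},
    {"dx": 0, "dy": 0, "dz": 0, "ax": 0, "ay": 0, "az": 0, "hand": 5.0},
    {"dx": 0, "dy": 0, "dz": 0, "ax": 0, "ay": 0, "az": 0, "hand": 4.5},
    {"dx": 0, "dy": 0, "dz": 0, "ax": 0, "ay": 0, "az": 0, "hand": 4.2},
    {"dx": 0, "dy": 0, "dz": 0, "ax": 0, "ay": 0, "az": 0, "hand": 4.0},
    {"dx": 0, "dy": 0, "dz": 0, "ax": 0, "ay": 0, "az": 0, "hand": 3.8},
    {"dx": 0, "dy": 0, "dz": 0, "ax": 0, "ay": 0, "az": 0, "hand": 3.6}
  ]
}}

```text
clock: 23.85
ee_pos: [0.5241, -0.121, 0.0935]
tool_rot: [-0.0, 0.997, -0.079, -0.0]
ft_force: [1.7, 4.7, 0.8]
width: 0.419
```

```bash
python3 - <<'E'
from m import *
mm('w12')
E
```

```text
t 23.85 p [ 0.5241 -0.121   0.0935] yaw -9.06 tilt [-0.0007  0.0005 -0.    ] F [1.7 4.7 0.8] w 0.4193 j [-0.37  0.53  1.68  0.    0.94  1.36]
tool long -39.4 lat 536.4
row 267 [(63.3, -29, np.float64(124.2)), (97.0, 36, np.float64(105.0)), (104.7, -19, np.float64(100.7)), (145.0, 26, np.float64(78.7)), (181.0, 12, np.float64(59.5)), (208.0, -24, np.float64(45.4)), (215.4, 17, np.float64(41.6)), (219.0, -23, np.float64(39.7)), (226.4, 17, np.float64(35.9)), (230.0, -23, np.float64(34.0)), (237.4, 16, np.float64(30.2)), (241.1, -22, np.float64(28.3)), (248.2, 17, np.float64(24.6)), (252.2, -21, np.float64(22.6)), (258.8, 17, np.float64(19.2)), (263.2, -21, np.float64(17.0)), (269.6, 15, np.float64(13.7)), (274.4, -41, np.float64(11.2)), (362.5, 31, np.float64(-33.6)), (391.2, -11, np.float64(-48.3)), (394.1, 11, np.float64(-49.8)), (402.1, -15, np.float64(-53.9)), (405.1, 14, np.float64(-55.5)), (413.0, -16, np.float64(-59.6)), (416.0, 14, np.float64(-61.1))]
```

Three strokes done: the pad face is at the stone edge (px 63.3) and the spring is still free. Now release and do the last squeeze in small steps at 15 N.

{"method": "drive_tool", "body": {
  "moves": [
    {"dx": 0, "dy": 0, "dz": 0, "ax": 0, "ay": 0, "az": 0, "hand": 9.1},
    {"dx": 0, "dy": 0, "dz": 0, "ax": 0, "ay": 0, "az": 0, "hand": 9.1},
    {"dx": 0, "dy": 0, "dz": 0, "ax": 0, "ay": 0, "az": 0, "hand": 9.1},
    {"dx": 0, "dy": 0, "dz": 0, "ax": 0, "ay": 0, "az": 0, "hand": 9.1},
    {"dx": 0, "dy": 0, "dz": 0, "ax": 0, "ay": 0, "az": 0, "hand": 9.1},
    {"dx": 0, "dy": 0, "dz": 0, "ax": 0, "ay": 0, "az": 0, "hand": 9.1},
    {"dx": 0, "dy": 0, "dz": 0, "ax": 0, "ay": 0, "az": 0, "hand": 9.1},
    {"dx": 0, "dy": 0, "dz": 0, "ax": 0, "ay": 0, "az": 0, "hand": 9.1},
    {"dx": 0, "dy": 0, "dz": 0, "ax": 0, "ay": 0, "az": 0, "hand": 9.1},
    {"dx": 0, "dy": 0, "dz": 0, "ax": 0, "ay": 0, "az": 0, "hand": 9.1}
  ],
  "grip_force": 15
}}

```text
clock: 24.9
ee_pos: [0.5241, -0.1213, 0.0935]
tool_rot: [-0.0, 0.997, -0.079, -0.0]
ft_force: [0.7, 0.2, 1.1]
width: 0.991
```

```bash
python3 - <<'E'
from m import *
mm('w13')
E
```

```text
t 24.90 p [ 0.5241 -0.1213  0.0935] yaw -9.08 tilt [-0.0002  0.0004 -0.    ] F [0.7 0.2 1.1] w 0.9912 j [-0.37  0.53  1.68  0.    0.94  1.36]
tool long -39.7 lat 536.5
row 267 [(62.8, -28, np.float64(124.1)), (96.2, 33, np.float64(105.1)), (104.0, -19, np.float64(100.8)), (144.3, 23, np.float64(78.7)), (175.8, 14, np.float64(62.0)), (207.4, -21, np.float64(45.4)), (214.7, 16, np.float64(41.6)), (218.3, -20, np.float64(39.7)), (225.7, 16, np.float64(35.9)), (229.2, -19, np.float64(34.1)), (236.7, 15, np.float64(30.2)), (240.3, -18, np.float64(28.4)), (247.5, 14, np.float64(24.7)), (251.4, -17, np.float64(22.7)), (258.2, 15, np.float64(19.2)), (262.5, -17, np.float64(17.0)), (269.0, 15, np.float64(13.7)), (273.7, -37, np.float64(11.3)), (310.3, 27, np.float64(-7.4)), (336.6, -28, np.float64(-20.8)), (409.9, 22, np.float64(-58.3)), (415.0, 15, np.float64(-60.9))]
```

{"method": "drive_tool", "body": {
  "moves": [
    {"dx": 0, "dy": 0, "dz": 0, "ax": 0, "ay": 0, "az": 0, "hand": 8.4},
    {"dx": 0, "dy": 0, "dz": 0, "ax": 0, "ay": 0, "az": 0, "hand": 8.0},
    {"dx": 0, "dy": 0, "dz": 0, "ax": 0, "ay": 0, "az": 0, "hand": 7.7},
    {"dx": 0, "dy": 0, "dz": 0, "ax": 0, "ay": 0, "az": 0, "hand": 7.4},
    {"dx": 0, "dy": 0, "dz": 0, "ax": 0, "ay": 0, "az": 0, "hand": 7.2},
    {"dx": 0, "dy": 0, "dz": 0, "ax": 0, "ay": 0, "az": 0, "hand": 7.0},
    {"dx": 0, "dy": 0, "dz": 0, "ax": 0, "ay": 0, "az": 0, "hand": 6.8},
    {"dx": 0, "dy": 0, "dz": 0, "ax": 0, "ay": 0, "az": 0, "hand": 6.6},
    {"dx": 0, "dy": 0, "dz": 0, "ax": 0, "ay": 0, "az": 0, "hand": 6.6},
    {"dx": 0, "dy": 0, "dz": 0, "ax": 0, "ay": 0, "az": 0, "hand": 6.6}
  ],
  "grip_force": 15
}}

```text
clock: 25.95
ee_pos: [0.5234, -0.1256, 0.0933]
tool_rot: [0.003, 0.997, -0.079, -0.001]
ft_force: [-1.1, -2.8, 0.5]
width: 0.723
```

```bash
python3 - <<'E'
from m import *
mm('w14')
E
```

```text
t 25.95 p [ 0.5234 -0.1256  0.0933] yaw -9.08 tilt [0.0058 0.0006 0.    ] F [-1.1 -2.8  0.5] w 0.7232 j [-0.37  0.53  1.68 -0.01  0.93  1.36]
tool long -44.1 lat 536.4
row 267 [(53.5, -29, np.float64(124.1)), (87.5, 34, np.float64(104.8)), (94.2, -20, np.float64(101.0)), (135.2, 26, np.float64(78.6)), (167.0, 14, np.float64(61.7)), (198.2, -24, np.float64(45.3)), (205.3, 16, np.float64(41.6)), (209.0, -22, np.float64(39.7)), (216.3, 16, np.float64(36.0)), (219.9, -22, np.float64(34.1)), (227.5, 16, np.float64(30.2)), (231.1, -21, np.float64(28.3)), (238.5, 15, np.float64(24.5)), (242.2, -19, np.float64(22.6)), (249.3, 15, np.float64(19.0)), (253.3, -19, np.float64(17.0)), (259.7, 13, np.float64(13.7)), (263.8, -37, np.float64(11.6)), (301.3, 29, np.float64(-7.5)), (321.6, -29, np.float64(-17.8)), (394.0, 24, np.float64(-54.8)), (403.1, -14, np.float64(-59.5)), (406.1, 14, np.float64(-61.1)), (414.1, -15, np.float64(-65.2)), (417.1, 15, np.float64(-66.8))]
```

The arm creeps back under the paddle load because each row re-targets from the measured pose. The front finger will end up resting on the post, which suits the final grip. I'll keep closing in steps with a small counter-shift.

{"method": "drive_tool", "body": {
  "moves": [
    {"dx": 0, "dy": -0.05, "dz": 0, "ax": 0, "ay": 0, "az": 0, "hand": 6.4},
    {"dx": 0, "dy": -0.05, "dz": 0, "ax": 0, "ay": 0, "az": 0, "hand": 6.2},
    {"dx": 0, "dy": -0.05, "dz": 0, "ax": 0, "ay": 0, "az": 0, "hand": 6.0},
    {"dx": 0, "dy": -0.05, "dz": 0, "ax": 0, "ay": 0, "az": 0, "hand": 5.8},
    {"dx": 0, "dy": -0.05, "dz": 0, "ax": 0, "ay": 0, "az": 0, "hand": 5.7},
    {"dx": 0, "dy": -0.05, "dz": 0, "ax": 0, "ay": 0, "az": 0, "hand": 5.6},
    {"dx": 0, "dy": -0.05, "dz": 0, "ax": 0, "ay": 0, "az": 0, "hand": 5.5},
    {"dx": 0, "dy": -0.05, "dz": 0, "ax": 0, "ay": 0, "az": 0, "hand": 5.4},
    {"dx": 0, "dy": -0.05, "dz": 0, "ax": 0, "ay": 0, "az": 0, "hand": 5.4},
    {"dx": 0, "dy": -0.05, "dz": 0, "ax": 0, "ay": 0, "az": 0, "hand": 5.4}
  ],
  "grip_force": 15
}}

```text
clock: 27.0
ee_pos: [0.5229, -0.1283, 0.0931]
tool_rot: [0.009, 0.997, -0.079, -0.001]
ft_force: [-1.3, -6.1, -1.0]
width: 0.588
```

```bash
python3 - <<'E'
from m import *
mm('w15')
E
```

```text
t 27.00 p [ 0.5229 -0.1283  0.0931] yaw -9.03 tilt [0.0179 0.0011 0.    ] F [-1.3 -6.1 -1. ] w 0.5878 j [-0.37  0.53  1.68 -0.02  0.93  1.37]
tool long -46.8 lat 536.3
row 268 [(42.8, -32, np.float64(125.7)), (77.3, 34, np.float64(106.2)), (81.3, -20, np.float64(103.9)), (123.0, 28, np.float64(81.2)), (154.7, 16, np.float64(64.4)), (186.1, -27, np.float64(48.0)), (193.3, 16, np.float64(44.3)), (197.0, -24, np.float64(42.4)), (204.3, 16, np.float64(38.6)), (207.9, -22, np.float64(36.7)), (215.4, 17, np.float64(32.9)), (218.9, -22, np.float64(31.1)), (226.5, 16, np.float64(27.2)), (230.2, -21, np.float64(25.3)), (237.4, 16, np.float64(21.6)), (241.3, -20, np.float64(19.6)), (248.2, 16, np.float64(16.1)), (252.7, -21, np.float64(13.8)), (256.3, -22, np.float64(12.0)), (294.5, 28, np.float64(-7.4)), (308.1, -29, np.float64(-14.3)), (377.8, 28, np.float64(-49.9)), (383.3, 10, np.float64(-52.7)), (391.4, -12, np.float64(-56.9)), (394.3, 12, np.float64(-58.4)), (402.2, -14, np.float64(-62.5)), (405.1, 14, np.float64(-64.0)), (413.1, -16, np.float64(-68.2)), (416.1, 15, np.float64(-69.7))]
```

{"method": "drive_tool", "body": {
  "moves": [
    {"dx": 0, "dy": 0, "dz": 0, "ax": 0.003, "ay": 0, "az": 0, "hand": 5.35},
    {"dx": 0, "dy": 0, "dz": 0, "ax": 0.003, "ay": 0, "az": 0, "hand": 5.3},
    {"dx": 0, "dy": 0, "dz": 0, "ax": 0.003, "ay": 0, "az": 0, "hand": 5.25},
    {"dx": 0, "dy": 0, "dz": 0, "ax": 0.003, "ay": 0, "az": 0, "hand": 5.2},
    {"dx": 0, "dy": 0, "dz": 0, "ax": 0.003, "ay": 0, "az": 0, "hand": 5.15},
    {"dx": 0, "dy": 0, "dz": 0, "ax": 0.003, "ay": 0, "az": 0, "hand": 5.1},
    {"dx": 0, "dy": 0, "dz": 0, "ax": 0.003, "ay": 0, "az": 0, "hand": 5.05},
    {"dx": 0, "dy": 0, "dz": 0, "ax": 0.003, "ay": 0, "az": 0, "hand": 5.0},
    {"dx": 0, "dy": 0, "dz": 0, "ax": 0, "ay": 0, "az": 0, "hand": 5.0},
    {"dx": 0, "dy": 0, "dz": 0, "ax": 0, "ay": 0, "az": 0, "hand": 5.0}
  ],
  "grip_force": 15
}}

```text
clock: 28.05
ee_pos: [0.5232, -0.1264, 0.0932]
tool_rot: [-0.005, 0.997, -0.077, -0.0]
ft_force: [-0.6, 0.6, -0.6]
width: 0.545
```

```bash
python3 - <<'E'
from m import *
mm('w16')
E
```

```text
t 28.05 p [ 0.5232 -0.1264  0.0932] yaw -8.89 tilt [-0.0091  0.001  -0.    ] F [-0.6  0.6 -0.6] w 0.5453 j [-0.38  0.53  1.68  0.01  0.94  1.34]
tool long -44.9 lat 536.4
row 266 [(52.6, -30, np.float64(125.9)), (83.8, 15, np.float64(107.8)), (125.8, 26, np.float64(84.3)), (157.7, 17, np.float64(67.0)), (187.4, -28, np.float64(51.2)), (190.9, 10, np.float64(49.3)), (194.4, 16, np.float64(47.5)), (198.2, -26, np.float64(45.5)), (205.2, 16, np.float64(41.8)), (208.9, -25, np.float64(39.9)), (216.1, 17, np.float64(36.2)), (219.8, -24, np.float64(34.2)), (227.1, 18, np.float64(30.5)), (230.7, -21, np.float64(28.6)), (238.1, 18, np.float64(24.8)), (241.6, -17, np.float64(23.0)), (249.1, 17, np.float64(19.1)), (252.8, -16, np.float64(17.2)), (263.1, -38, np.float64(11.9)), (301.3, 29, np.float64(-7.5)), (307.4, -30, np.float64(-10.6)), (375.1, 33, np.float64(-45.0)), (392.2, -12, np.float64(-53.8)), (395.1, 11, np.float64(-55.3)), (403.1, -14, np.float64(-59.3)), (406.1, 13, np.float64(-60.9)), (414.1, -16, np.float64(-65.0)), (417.0, 14, np.float64(-66.5))]
```

```bash
cat >> m.py <<'E'
E_=np.array([np.cos(np.radians(-8.6)),np.sin(np.radians(-8.6))]);U_=np.array([-E_[1],E_[0]])
def prof(fn,z,x0s,ys,o=np.array([.5245,-.1105])):
    im,c=load(fn); V=im.astype(np.float32).mean(2); res=[]
    for y in ys:
        P=[[*(o+x/1000*E_+y/1000*U_),z] for x in x0s]; q=proj(c,P).astype(np.float32)
        res.append(cv2.remap(V,q[:,0:1],q[:,1:2],cv2.INTER_CUBIC).mean())
    return np.array(res)
E
python3 - <<'E'
from m import *
a,_=snap('top','t3'); b,_=snap('side','s3')
ys=np.arange(60,140,2)
for fn in('t2','t3','s2','s3'): print(fn,[int(v) for v in prof(fn,.042,np.arange(-14,15,2),ys)])
print(ys.tolist())
A,_=load('w16'); 
f=lambda im,c,k:cv2.resize(im[c[1]:c[3],c[0]:c[2]],None,fx=k,fy=k,interpolation=cv2.INTER_CUBIC)
im=np.zeros((600,800,3),np.uint8)
im[:280,:400]=f(a,(330,205,380,240),8)[:280,:400]
im[:280,400:]=f(b,(300,220,350,255),8)[:280,:400]
im[280:600,:]=f(A,(0,220,240,316),800/240)[:320,:800]
save(im,'c3')
E
```

```text
t2 [98, 94, 78, 63, 57, 66, 117, 173, 192, 194, 193, 193, 193, 193, 192, 193, 193, 193, 193, 194, 193, 179, 161, 153, 153, 153, 153, 153, 153, 153, 154, 154, 150, 148, 153, 159, 161, 160, 160, 160]
t3 [73, 76, 73, 79, 114, 151, 164, 161, 151, 145, 145, 145, 144, 144, 145, 144, 128, 101, 86, 90, 92, 92, 89, 96, 126, 149, 156, 150, 146, 141, 118, 80, 58, 63, 102, 146, 162, 161, 160, 160]
s2 [99, 115, 126, 128, 120, 98, 67, 42, 32, 35, 42, 48, 56, 66, 76, 84, 91, 102, 123, 150, 175, 192, 202, 203, 202, 202, 201, 201, 201, 201, 200, 200, 202, 203, 200, 192, 178, 161, 152, 152]
s3 [187, 187, 187, 187, 187, 186, 184, 185, 187, 189, 192, 196, 197, 197, 195, 188, 169, 137, 100, 75, 68, 73, 77, 76, 72, 67, 63, 64, 68, 78, 91, 106, 112, 102, 74, 45, 48, 79, 118, 144]
[60, 62, 64, 66, 68, 70, 72, 74, 76, 78, 80, 82, 84, 86, 88, 90, 92, 94, 96, 98, 100, 102, 104, 106, 108, 110, 112, 114, 116, 118, 120, 122, 124, 126, 128, 130, 132, 134, 136, 138]
```

```bash
cat >> m.py <<'E'
def trans(fn,lo,hi,z=.040):
    ys=np.arange(lo,hi,.5); v=prof(fn,z,np.arange(-12,13,2),ys); d=np.gradient(v,.5)
    return [(float(round(ys[k],1)),int(round(d[k]))) for k in range(2,len(d)-2) if abs(d[k])>5 and abs(d[k])==abs(d[k-2:k+3]).max()]
E
python3 - <<'E'
from m import *
print(trans('top0',15,90)); print(trans('t3',60,140)); print(trans('t2',60,140))
E
```

```text
[(31.0, -13), (46.5, 16), (64.5, -18), (72.0, 32)]
[(68.0, 23), (75.5, -5), (93.0, -14), (107.5, 17), (121.0, -20), (128.0, 26)]
[(63.5, -9), (72.0, 33), (102.5, -10)]
```

View pics/c3.png

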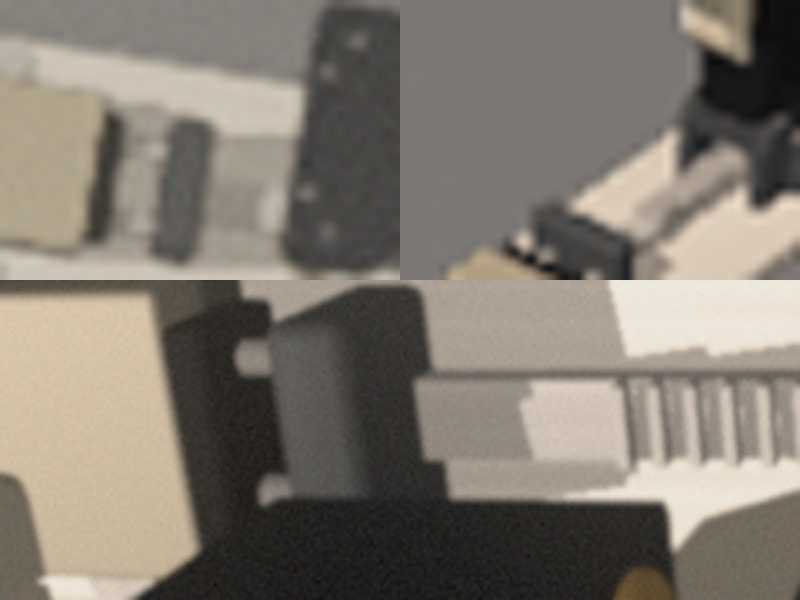

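Calibration on the first top picture gives a free gap of 18.0 mm, as specified. The gap is now 13.5 mm, so the pad is pushed in about 4.5 mm. The view shows the pad dark against the stone, plungers in the gap, and the head behind. About 3.5 mm more is needed.

{"method": "drive_tool", "body": {
  "moves": [
    {"dx": 0, "dy": 0, "dz": 0, "ax": 0, "ay": 0, "az": 0, "hand": 4.95},
    {"dx": 0, "dy": 0, "dz": 0, "ax": 0, "ay": 0, "az": 0, "hand": 4.9},
    {"dx": 0, "dy": 0, "dz": 0, "ax": 0, "ay": 0, "az": 0, "hand": 4.85},
    {"dx": 0, "dy": 0, "dz": 0, "ax": 0, "ay": 0, "az": 0, "hand": 4.8},
    {"dx": 0, "dy": 0, "dz": 0, "ax": 0, "ay": 0, "az": 0, "hand": 4.75},
    {"dx": 0, "dy": 0, "dz": 0, "ax": 0, "ay": 0, "az": 0, "hand": 4.7},
    {"dx": 0, "dy": 0, "dz": 0, "ax": 0, "ay": 0, "az": 0, "hand": 4.7},
    {"dx": 0, "dy": 0, "dz": 0, "ax": 0, "ay": 0, "az": 0, "hand": 4.7},
    {"dx": 0, "dy": 0, "dz": 0, "ax": 0, "ay": 0, "az": 0, "hand": 4.7},
    {"dx": 0, "dy": 0, "dz": 0, "ax": 0, "ay": 0, "az": 0, "hand": 4.7}
  ],
  "grip_force": 15
}}

```text
clock: 29.2
ee_pos: [0.5234, -0.125, 0.0932]
tool_rot: [-0.005, 0.997, -0.077, -0.0]
ft_force: [1.6, 3.5, 0.1]
width: 0.518
```

```bash
python3 - <<'E'
from m import *
st(); snap('top','t4'); print(trans('t4',60,140)); st()
E
```

```text
t 29.20 p [ 0.5234 -0.125   0.0932] yaw -8.87 tilt [-0.0108  0.001  -0.    ] F [1.6 3.5 0.1] w 0.5178 j [-0.38  0.53  1.68  0.01  0.94  1.34]
[(69.5, 22), (78.0, -5), (95.5, -14), (110.5, 16), (121.0, -20), (128.0, 26)]
t 29.25 p [ 0.5234 -0.1251  0.0932] yaw -8.88 tilt [-0.0107  0.001  -0.    ] F [0.8 3.3 0.2] w 0.5135 j [-0.38  0.53  1.68  0.01  0.94  1.34]
```

{"method": "drive_tool", "body": {
  "moves": [
    {"dx": 0, "dy": 0, "dz": 0, "ax": 0, "ay": 0, "az": 0, "hand": 4.67},
    {"dx": 0, "dy": 0, "dz": 0, "ax": 0, "ay": 0, "az": 0, "hand": 4.65},
    {"dx": 0, "dy": 0, "dz": 0, "ax": 0, "ay": 0, "az": 0, "hand": 4.65},
    {"dx": 0, "dy": 0, "dz": 0, "ax": 0, "ay": 0, "az": 0, "hand": 4.65},
    {"dx": 0, "dy": 0, "dz": 0, "ax": 0, "ay": 0, "az": 0, "hand": 4.65},
    {"dx": 0, "dy": 0, "dz": 0, "ax": 0, "ay": 0, "az": 0, "hand": 4.65},
    {"dx": 0, "dy": 0, "dz": 0, "ax": 0, "ay": 0, "az": 0, "hand": 4.65},
    {"dx": 0, "dy": 0, "dz": 0, "ax": 0, "ay": 0, "az": 0, "hand": 4.65},
    {"dx": 0, "dy": 0, "dz": 0, "ax": 0, "ay": 0, "az": 0, "hand": 4.65},
    {"dx": 0, "dy": 0, "dz": 0, "ax": 0, "ay": 0, "az": 0, "hand": 4.65}
  ],
  "grip_force": 15
}}

```text
clock: 30.25
ee_pos: [0.5234, -0.1251, 0.0932]
tool_rot: [-0.005, 0.997, -0.077, -0.0]
ft_force: [0.9, 4.0, -0.2]
width: 0.518
```

```bash
python3 - <<'E'
from m import *
st(); snap('top','t5'); print(trans('t5',60,140))
for i in range(4): r.camera('top')
snap('top','t6'); print(trans('t6',60,140)); st()
E
```

```text
t 30.25 p [ 0.5234 -0.1251  0.0932] yaw -8.88 tilt [-0.0108  0.001  -0.    ] F [ 0.9  4.  -0.2] w 0.5183 j [-0.38  0.53  1.68  0.01  0.94  1.34]
[(69.0, 22), (95.5, -13), (110.0, 17), (121.0, -19), (128.0, 26)]
[(69.0, 22), (95.5, -13), (110.0, 17), (121.0, -20), (128.0, 26)]
t 30.55 p [ 0.5234 -0.1251  0.0932] yaw -8.88 tilt [-0.0108  0.001  -0.    ] F [2.1 3.7 1.3] w 0.5167 j [-0.38  0.53  1.68  0.01  0.94  1.34]
```

Stable, gap 10.5–11 mm. The grip is at its 15 N limit, so I'll add 1 N; the 4.65 cm command caps further travel at about 1 mm.

{"method": "drive_tool", "body": {
  "moves": [
    {"dx": 0, "dy": 0, "dz": 0, "ax": 0, "ay": 0, "az": 0, "hand": 4.65},
    {"dx": 0, "dy": 0, "dz": 0, "ax": 0, "ay": 0, "az": 0, "hand": 4.65},
    {"dx": 0, "dy": 0, "dz": 0, "ax": 0, "ay": 0, "az": 0, "hand": 4.65},
    {"dx": 0, "dy": 0, "dz": 0, "ax": 0, "ay": 0, "az": 0, "hand": 4.65},
    {"dx": 0, "dy": 0, "dz": 0, "ax": 0, "ay": 0, "az": 0, "hand": 4.65},
    {"dx": 0, "dy": 0, "dz": 0, "ax": 0, "ay": 0, "az": 0, "hand": 4.65},
    {"dx": 0, "dy": 0, "dz": 0, "ax": 0, "ay": 0, "az": 0, "hand": 4.65},
    {"dx": 0, "dy": 0, "dz": 0, "ax": 0, "ay": 0, "az": 0, "hand": 4.65},
    {"dx": 0, "dy": 0, "dz": 0, "ax": 0, "ay": 0, "az": 0, "hand": 4.65},
    {"dx": 0, "dy": 0, "dz": 0, "ax": 0, "ay": 0, "az": 0, "hand": 4.65}
  ],
  "grip_force": 16
}}

```text
clock: 31.55
ee_pos: [0.5235, -0.1247, 0.0932]
tool_rot: [-0.006, 0.997, -0.077, -0.0]
ft_force: [0.9, 4.2, -0.5]
width: 0.506
```

```bash
python3 - <<'E'
from m import *
st(); snap('top','t7'); print(trans('t7',60,140))
for i in range(8): r.camera('top')
snap('top','t8'); print(trans('t8',60,140)); st()
E
```

```text
t 31.55 p [ 0.5235 -0.1247  0.0932] yaw -8.87 tilt [-0.0112  0.001  -0.    ] F [ 0.9  4.2 -0.5] w 0.5062 j [-0.38  0.53  1.68  0.01  0.94  1.34]
[(69.5, 23), (96.0, -13), (111.0, 16), (121.5, -19), (128.0, 26)]
[(69.5, 23), (78.0, -5), (96.0, -13), (110.5, 16), (121.0, -19), (128.0, 26)]
t 32.05 p [ 0.5234 -0.1247  0.0932] yaw -8.88 tilt [-0.0112  0.001  -0.    ] F [1.4 3.6 0.5] w 0.5074 j [-0.38  0.53  1.68  0.01  0.94  1.34]
```

Gap is about 10.5 mm (pad in roughly 7.5–8 of 16 mm) and steady for 0.5 s. Handing in.

```bash
python3 - <<'E'
from m import *
r.hand_in(); st()
E
```

```text
the job is handed in; nothing more can be done
the job is handed in; nothing more can be done
```

The job is handed in: the grey whetstone is home in the slot and released. The trigger is still held squeezed, with the pad pushed in about half way.

- **Stone:** I laid it flat on the bed and slid it under the lip until it stalled on the end wall. It took 19 N with only give in the arm and gripper, then I let go. From the camera its near end was at holder y of about 126–128 mm, where 127 is fully home.
- **Jaw:** It was moved by the trigger only: three full strokes at 12 N, then a last squeeze in small steps at 15–16 N.
- **Last check:** The gap between clamp head and pad was about 10.5 mm in the top camera, which read the free 18 mm gap correctly. That puts the pad in about 7.5 of its 16 mm. It stayed steady over 0.5 s, with about 4 N on the wrist.

**Checks that disagreed:**
- During the last squeeze the wrist camera and the trigger count put the jaw's advance about 2 mm apart. I relied on the top camera.
- The arm crept back about 8 mm under the paddle load early in that squeeze, until the front finger rested on the post.
- The low guides in front of the slot looked narrower at their near end (about 52 mm) than described, but the stone passed through them without resistance.

The other kitchen things were not touched, and it took about 32 s.

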